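Load the lens polisher and stack the job trays

ROBOT

A 6-joint arm with a two-finger parallel gripper is mounted at the origin on the work surface. World frame = base frame: x ahead of the robot, y to its left, z up, the work surface at z = 0. Lengths are in m, angles in rad, forces in N, time in s.
With the tool pointing down it reaches from about 0.375 to 0.975 m from the base axis. Payload 3.8 kg.
Tool frame: the origin (TCP) lies midway between the tips of the shut fingers; the grasp point (between the pads) lies 19 mm behind it (bot.grip_depth is the distance from the TCP to the grasp point, in m); z points along the fingers, y is the line along which they close (so a half turn about z gives the same grasp; the last joint's range is limited). The gripper opens to 85 mm and grips with 20 to 120 N. Pads are 22 mm wide; open, the fingers measure 114 mm over their backs; the gripper's body (76 mm by 85 mm) begins 54 mm behind the grasp point. The pads swing forward as they close: fully open they stand 13 mm farther back than shut.
Start: joints at [-1.194, 0.264, 1.604, -0, 1.274, -0.037], TCP at [0.271, -0.618, 0.231] pointing down, gripper open.
Joint ranges: [-2.63, 2.63], [-0.94, 2.18], [0.31, 2.57], [-1.31, 4.45], [0, 2.66], [-2.55, 2.55]. Speed limits (rad/s): [2.57, 2.57, 3.14, 3.14, 3.14, 3.14].

INTERFACE

Orientations are given as a rotation vector (axis times angle).
In Python, from cell import bot gives the robot as it stands. The module is installed in compiled form; this text tells all that it offers.
- The arm moves only by the shell command python3 -m inch 'ROWS' [FORCE]. ROWS is JSON, a list of rows, each a list of 3 entries, a list of its own where there are three numbers: the finger opening in cm, from 0 to 8.54, then the shift along the tool's x, y, z in cm, then the turn, a rotation vector about the tool's x, y, z in rad. In form: [[jaw, [dx, dy, dz], [rx, ry, rz]], ...]. A call has 1 to 20 rows; each row shifts and turns the commanded pose from where the row before left it, along the tool's axes as they then stand; what a row does not reach is not made up. A row lasts 1/10 s, in which the tool goes at most 50 mm and 8.59 degrees, less where a joint would pass 70% of its speed; a pose out of reach is approached as far as the arm can. A call is refused whole if a number of a shift passes 5 or a number of a turn 0.15, either way. A call with a gripper value outside its range is refused whole. The fingers move at their own pace and stop on an object; FORCE is the grip in N (left out, the last holds). Time passes only in rows, so rows that do not move let the fingers close. It gives the time, the measured TCP pose, the force, the opening and the grip force at its end, in the units of the state.
- bot.read_state(): the state, without advancing time (a new reading comes with each control period).
- bot.read_camera(name): name is "scene" or "top"; returns the picture (420x560x3 uint8, red, green, blue); there is no depth.
- bot.camera_model(name): a dict with "fx", "fy", "cx", "cy" (pixels), "distortion" ([k1, k2, p1, p2, k3] as OpenCV has them; the pictures are not rectified), "R" (3x3) and "t" (3): a world point X has camera coordinates R X + t. Camera axes: x right, y down, z forward; pixel columns grow to the right and rows downward; lengths in m; the calibration is good to about 2 mm. A picture is of the moment at which its call begins. camera_model takes no time and is no camera call.
- bot.hand_in(): hands the job in; it is judged then, once.
Trained networks look in the newest picture that a camera, given by its name, has taken for a name from the list of things; names that differ only in an ending like _2 or _b are one class to them, and where a whole thing is asked for, a point or a joint stands for the part that bears it (a point fixed in the world has none). Each returns a list of dicts, best first, with "score" (0 to 1); they miss things now and then, are a little off and sometimes report something else, mostly with a low value. They report only what shows in the picture. A call takes as long as a camera call. They do not tell look-alikes from the thing itself.
- bot.look_for(camera, target): "rect" ([centre column, centre row, width, height] in pixels, round what is visible of it).
- bot.place_of(camera, target): "uv" ([column, row] in pixels: a listed point, or the origin of a listed thing).
The state is a dict: "clock": time; "q": joint angles; "joint_velocities": joint speeds; "effort": joint torques, N m; "eef_pos": TCP position; "tool_rot": TCP orientation; "wrist_force": force on the tool from outside, world axes, zero at the start; "wrist_torque": the same for the moment, N m; "gripper_width": finger opening in m; "grip_force": force on a finger pad.
Only numpy, scipy, OpenCV 4.12 (cv2) and the standard library are available. Lean on these libraries where they do the work, as an engineer would, in place of code of your own. Each camera call takes 0.05 s, during which the arm holds its last target. There are 200 camera calls.

TASK

Take every lens holder out of the two job trays and drop each one fully home in a free spindle of the polisher, turning it until its flat finds the key inside the bore and it sinks down flush on the collar; when all of them are home, press the green start button all the way in. The holders out, stack one tray on the other, turned end for end so that it stands level on the rim lugs instead of nesting onto the eyepieces, with the eyepieces still in their trays, and leave the other things on the desk where they are.

Things in the scene. Friction and masses are not known exactly. Their poses are not given: they have to be found in the camera images.
- polisher: Fixed white and grey four-spindle lens polisher, 290 x 250 mm, deck 90 mm high; origin under its centre on the desk, x away from the robot, y to the left. The start button and a red stop knob sit on the deck strip facing the robot; round each spindle a black bowl rim, 88 mm wide, 95 mm high.
- spindle1 (a point): Mouth of the front right spindle: on its axis, at the top of its steel collar (62 mm wide), 100 mm above the desk. Axes are the machine's, not the bore's. Bore 28.4 mm wide, 58 mm deep: the first 12 mm plain and round, below that a brass key fills one side up to a flat 9.2 mm from the axis. The spindle does not turn.
- spindle2 (a point): Mouth of the front left spindle; the four stand in a square, 95 mm apart, and are alike. The side on which each key lies is not reported: up to 0.6 rad either way of the machine's -x (towards the robot), different in each spindle. A red dash on the collar's top shows it to the eye; otherwise turn the shank until it drops.
- spindle3 (a point): Mouth of the back right spindle, like the others. A shank enters the plain 12 mm at any angle and then stands on the key; with its flat facing the key (within about 0.1 rad) it sinks all the way, until its shoulder lies on the collar and the barrel's middle is 21 mm above this point.
- spindle4 (a point): Mouth of the back left spindle, like the others (front is the side facing the robot). A holder standing in a spindle reaches 148 mm above the desk.
- lens1 (a point): Lens holder 1 (may be absent), upright in a cell of trayA. Middle of its black barrel, 46 mm wide, 42 high (lens 6.5 mm on top), 21 mm above the shoulder. Below: steel D-shank 48 long, 26 wide, flat 8 mm from the axis, foot chamfered; 0.24 kg. z up; +x is the side of the flat (white line on the barrel), at first within 0.6 rad of the tray's -x.
- lens2 (a point): Lens holder 2 (may be absent), upright in a cell of trayA. Middle of its black barrel, 46 mm wide, 42 high (lens 6.5 mm on top), 21 mm above the shoulder. Below: steel D-shank 48 long, 26 wide, flat 8 mm from the axis, foot chamfered; 0.24 kg. z up; +x is the side of the flat (white line on the barrel), at first within 0.6 rad of the tray's -x.
- lens3 (a point): Lens holder 3 (may be absent), upright in a cell of trayB. Middle of its black barrel, 46 mm wide, 42 high (lens 6.5 mm on top), 21 mm above the shoulder. Below: steel D-shank 48 long, 26 wide, flat 8 mm from the axis, foot chamfered; 0.24 kg. z up; +x is the side of the flat (white line on the barrel), at first within 0.6 rad of the tray's -x.
- lens4 (a point): Lens holder 4 (may be absent), upright in a cell of trayB. Middle of its black barrel, 46 mm wide, 42 high (lens 6.5 mm on top), 21 mm above the shoulder. Below: steel D-shank 48 long, 26 wide, flat 8 mm from the axis, foot chamfered; 0.24 kg. z up; +x is the side of the flat (white line on the barrel), at first within 0.6 rad of the tray's -x.
- trayA_ridge (a point): Blue stack-and-nest tray, loose, 186 x 140 mm at the rim, 56 high, 0.26 kg. Middle of the top of its carrying ridge, 48 mm above its underside; x along tray and ridge, z up. Ridge 138 mm long, 17 mm thick at the top, 37 at the floor: grip it across, at its middle. Two cells 30 mm deep on the +y side (x -38, +38, y 39 mm) hold shanks; eyepieces on the -y side.
- trayA_card (a point): Job-card (-x) end of the blue tray: 90 mm from the ridge's middle, 48 mm up. Each end has two rim lugs (tray y +50, -34 mm), channels below them. A tray set on another the same way round sinks in; turned by pi (x axes opposite) it stands on the lugs, its ridge point 50 mm above the lower one's. The rim, 6 mm above the lugs, centres it within 4 mm.
- trayB_ridge (a point): Grey stack-and-nest tray, loose, 186 x 140 mm at the rim, 56 high, 0.26 kg. Middle of the top of its carrying ridge, 48 mm above its underside; x along tray and ridge, z up. Ridge 138 mm long, 17 mm thick at the top, 37 at the floor: grip it across, at its middle. Two cells 30 mm deep on the +y side (x -38, +38, y 39 mm) hold shanks; eyepieces on the -y side.
- trayB_card (a point): Job-card (-x) end of the grey tray: 90 mm from the ridge's middle, 48 mm up. Each end has two rim lugs (tray y +50, -34 mm), channels below them. A tray set on another the same way round sinks in; turned by pi (x axes opposite) it stands on the lugs, its ridge point 50 mm above the lower one's. The rim, 6 mm above the lugs, centres it within 4 mm.
- eye1 (a point): Eyepiece 1: loose black cylinder 36 mm in diameter, 36 mm high, 0.05 kg, standing on the -y side of trayA, where it stays. Point at its centre.
- eye2 (a point): Eyepiece 2: loose black cylinder 36 mm in diameter, 36 mm high, 0.05 kg, standing on the -y side of trayA, where it stays. Point at its centre.
- eye3 (a point): Eyepiece 3: loose black cylinder 36 mm in diameter, 36 mm high, 0.05 kg, standing on the -y side of trayB, where it stays. Point at its centre.
- eye4 (a point): Eyepiece 4: loose black cylinder 36 mm in diameter, 36 mm high, 0.05 kg, standing on the -y side of trayB, where it stays. Point at its centre.
- start (a joint): Green start button, 28 mm wide, 6 mm of travel, sprung: 5 N for fully in. Value: metres pressed in, 0 when out; it counts as pressed beyond 4.5 mm.
- start_top (a point): Centre of the start button's top face, on the deck strip at the right-hand (-y) front of the polisher, 22 mm above the deck; it moves with the button, pressed straight down.
- headset: Bystander: white and black magnifier headset, about 190 x 160 x 40 mm, lying on the desk. Origin at its underside.
- cleaner: Bystander: bottle of lens cleaner, 52 mm in diameter, 130 mm high. Origin at the centre of its underside.
- compound_jar: Bystander: jar with a red lid, 60 mm in diameter, 55 mm high. Origin at the centre of its underside.
- driver: Bystander: screwdriver lying on the desk, 150 mm long. Origin near its middle.
There are look-alikes about, which are no part of the job. Leave any orange or red look-alike of the part that bears eye4 alone.

How it is judged:
By the outcome, as a careful person would: the job done as asked, in the order asked, and still so for the second after the job is handed in, with the robot touching nothing.
Of holder1, holder2, holder3, holder4 only 3 to 4 are there at a start; the rules pass over those that are not, and their reading is None.
At some moment in a run one of trayA, trayB may be knocked a few centimetres aside while the robot is not near it.
It also fails if it takes over 208 s, if anything falls off the work surface, if the arm or the gripper's body presses on something with over 40 N, if the wrist force passes 120 N, or if a joint passes its speed limit or range.

## Working session

There is one attempt and no reset: what is moved stays moved. The work goes in short steps, Python scripts to look and compute and a shell command to move; the robot and the scene stay as the last step left them, time stands still between calls to the robot, and variables do not carry over. Pictures are saved under pics/ and viewed, at most 14 in all, crops included, and the job is handed in when it is done.

```bash
mkdir -p pics
cat > h.py <<'E'
import numpy as np, cv2
from cell import bot
from scipy.spatial.transform import Rotation as Ro
def save(cam,name,crop=None,k=1):
    im=bot.read_camera(cam)[:,:,::-1]
    if crop: a,b,c,d=crop; im=im[b:d,a:c]
    if k!=1: im=cv2.resize(im,None,fx=k,fy=k,interpolation=cv2.INTER_CUBIC)
    cv2.imwrite('pics/'+name+'.png',im)
def ray(cam,uv):
    m=bot.camera_model(cam);K=np.array([[m['fx'],0,m['cx']],[0,m['fy'],m['cy']],[0,0,1.]])
    p=cv2.undistortPoints(np.array([[uv]],float),K,np.array(m['distortion'],float))[0,0]
    R=np.array(m['R']);t=np.array(m['t'])
    return -R.T@t, R.T@np.array([p[0],p[1],1])
def at_z(cam,uv,z):
    o,d=ray(cam,uv);return (o+d*(z-o[2])/d[2])
def proj(cam,X):
    m=bot.camera_model(cam);K=np.array([[m['fx'],0,m['cx']],[0,m['fy'],m['cy']],[0,0,1.]])
    R=np.array(m['R']);return cv2.projectPoints(np.array(X,float).reshape(-1,1,3),cv2.Rodrigues(R)[0],np.array(m['t'],float),K,np.array(m['distortion'],float))[0][:,0]
def st():
    s=bot.read_state();print('t',round(s['clock'],2),'p',np.round(s['eef_pos'],4),'rot',np.round(s['tool_rot'],3),'F',np.round(s['wrist_force'],1),'T',np.round(s['wrist_torque'],2),'w',round(s['gripper_width'],4),'g',round(s['grip_force'],1),'q',np.round(s['q'],2));return s
E
python3 - <<'E'
from h import *
st()
save('top','top0',k=1.4);save('scene','sc0',k=1.4)
for c in('top','scene'):
    m=bot.camera_model(c);print(c,m['fx'],-np.array(m['R']).T@np.array(m['t']))
Z=dict(polisher=0,spindle1=.1,spindle2=.1,spindle3=.1,spindle4=.1,lens1=.09,trayA_ridge=.048,trayA_card=.048,trayB_ridge=.048,trayB_card=.048,eye1=.024,start_top=.112,headset=0,cleaner=0,compound_jar=0,driver=0)
for n,z in Z.items():
    for c in('top','scene'):
        for r in bot.place_of(c,n)[:6]:
            print(n,c,np.round(r['uv'],1),round(r['score'],2),np.round(at_z(c,r['uv'],z)[:2],4))
E
```

```text
t 0.0 p [ 0.2712 -0.6173  0.2299] rot [-3.072e+00 -6.450e-01  1.000e-03] F [-0.  -0.7 -0.1] T [-0.04  0.03 -0.01] w 0.0852 g 0.0 q [-1.19  0.26  1.61  0.    1.27 -0.04]
top 541.2509375852896 [0.336378   0.01420647 1.23906708]
scene 432.6786823548899 [0.88758765 0.39987643 0.99280063]
polisher top [132.9 254.7] 0.65 [0.4759 0.3171]
polisher top [430.2 271.4] 0.54 [ 0.4309 -0.3614]
polisher scene [271.2 243.5] 0.55 [0.6184 0.037 ]
spindle1 top [232.8 187.2] 0.93 [0.6085 0.0836]
spindle1 top [275.6 142.3] 0.9 [ 0.709  -0.0101]
spindle1 top [277.4 185.5] 0.83 [ 0.6115 -0.0128]
spindle1 top [231.3 144.1] 0.71 [0.7056 0.0871]
spindle1 scene [226.4 234.8] 0.93 [ 0.7106 -0.0085]
spindle1 scene [259.  209.5] 0.83 [ 0.6125 -0.0129]
spindle1 scene [283.4 237.4] 0.77 [0.6146 0.0795]
spindle1 scene [199.7 125.8] 0.72 [ 0.5769 -0.3115]
spindle1 scene [251.8 261.7] 0.65 [0.7062 0.0805]
spindle2 top [232.8 187.2] 0.93 [0.6085 0.0836]
spindle2 top [275.6 142.3] 0.9 [ 0.709  -0.0101]
spindle2 top [277.4 185.5] 0.83 [ 0.6115 -0.0128]
spindle2 top [231.3 144.1] 0.71 [0.7056 0.0871]
spindle2 scene [226.4
[... 3033 characters left out ...]
62  -0.3045]
headset top [389.  147.8] 0.73 [ 0.7258 -0.2828]
headset top [423.4 210. ] 0.19 [ 0.5738 -0.3553]
headset scene [162.8 182.5] 0.8 [ 0.7311 -0.2915]
cleaner top [157.7 153.8] 0.73 [0.7152 0.2677]
cleaner top [256.3 190.4] 0.21 [0.6242 0.0346]
cleaner scene [298.5 342. ] 0.74 [0.7234 0.2639]
cleaner scene [253.7 262.8] 0.54 [0.6841 0.0499]
cleaner scene [397.2 305.5] 0.28 [0.4915 0.3483]
compound_jar top [216.6 299.9] 0.59 [0.3717 0.1254]
compound_jar scene [364.4 211.1] 0.88 [0.372  0.1206]
driver top [310.  310.5] 0.75 [ 0.3459 -0.0847]
driver scene [315.7 160.5] 0.8 [ 0.3624 -0.0812]
driver scene [286.6 239.9] 0.61 [0.5822 0.0541]
driver scene [366.5 304.2] 0.36 [0.5446 0.3001]
```

View pics/top0.png

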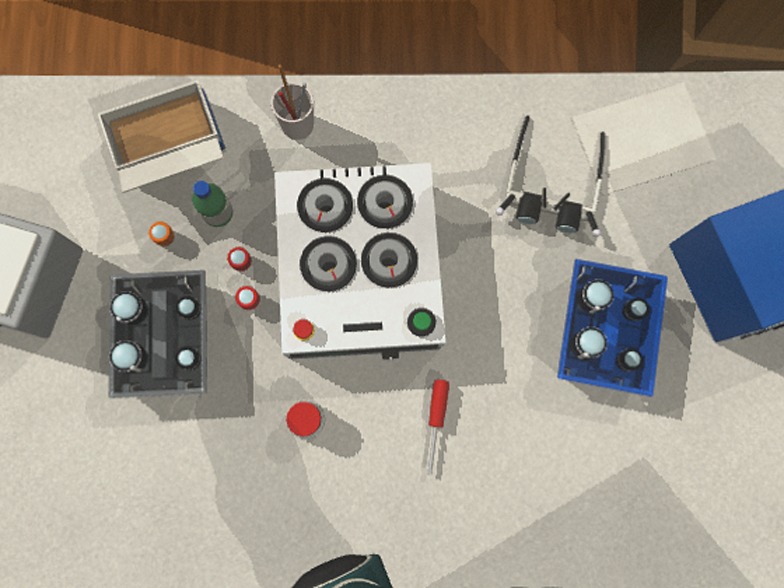

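View pics/sc0.png

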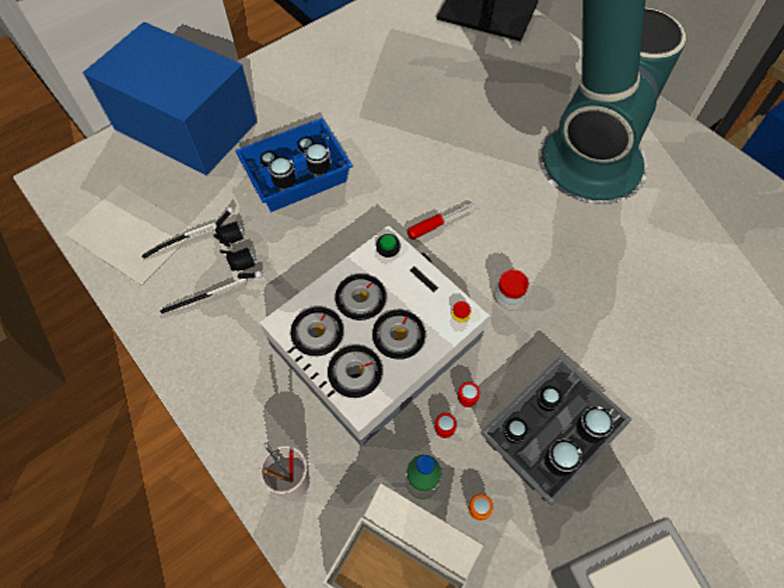

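The top view shows grey tray at left (px/1.4 ≈ 112,237), blue at right (437,236), four bowls with red dashes, all four holders present; the red/orange small cylinders are look-alikes. Next I zoom in for dash and white-line angles.

Run:
```python
from h import *
T=bot.read_camera('top')[:,:,::-1].copy();S=bot.read_camera('scene')[:,:,::-1].copy()
cv2.imwrite('pics/rawT.png',T);cv2.imwrite('pics/rawS.png',S)
c=lambda im,x,y,w,h:cv2.resize(im[y:y+h,x:x+w],(400,300),interpolation=cv2.INTER_CUBIC)
cv2.imwrite('pics/m1.png',np.vstack([np.hstack([c(T,75,185,80,60),c(T,390,190,80,60)]),np.hstack([c(S,375,280,80,60),c(S,180,88,80,60)])]))
cv2.imwrite('pics/m1b.png',np.vstack([np.hstack([c(T,75,225,80,60),c(T,390,225,80,60)]),np.hstack([c(T,195,120,112,84),c(S,185,185,126,95)])]))
# collars & dashes
s=np.array([[.6115,-.0128],[.6105,.082],[.7095,-.0095],[.7058,.084]])
for cam,im in(('top',T),('scene',S)):
    hsv=cv2.cvtColor(im,cv2.COLOR_BGR2HSV).astype(int)
    for i,p in enumerate(s):
        u=proj(cam,[[*p,.1]])[0]
        yy,xx=np.mgrid[0:420,0:560]
        m=(np.hypot(xx-u[0],yy-u[1])<17)&(hsv[...,1]>110)&((hsv[...,0]<7)|(hsv[...,0]>172))&(hsv[...,2]>90)
        w=m*(hsv[...,1]-100.)
        P=np.array([at_z(cam,(x,y),.1)[:2] for x,y in zip(xx[m],yy[m])])
        ww=w[m]
        cen=(P*ww[:,None]).sum(0)/ww.sum(); d=cen-p
        print(cam,i+1,m.sum(),np.round(u,1),np.round(cen,4),'r',round(np.hypot(*d),4),'ang rel -x',round(np.arctan2(-d[1],-d[0]),3))
```

```text
top 1 9 [277.4 185.5] [ 0.5922 -0.0175] r 0.0199 ang rel -x 0.238
top 2 9 [233.6 186.3] [0.5886 0.0721] r 0.024 ang rel -x 0.426
top 3 10 [275.3 142.1] [ 0.6888 -0.018 ] r 0.0224 ang rel -x 0.388
top 4 10 [232.7 144. ] [0.6825 0.0943] r 0.0254 ang rel -x -0.417
scene 1 8 [259.4 209.3] [ 0.5937 -0.0198] r 0.0191 ang rel -x 0.377
scene 2 11 [285.5 237.1] [0.5901 0.0697] r 0.0238 ang rel -x 0.545
scene 3 10 [226.5 234.2] [ 0.6899 -0.0208] r 0.0226 ang rel -x 0.525
scene 4 13 [252.9 262.7] [0.6848 0.092 ] r 0.0224 ang rel -x -0.366
```

View pics/m1.png

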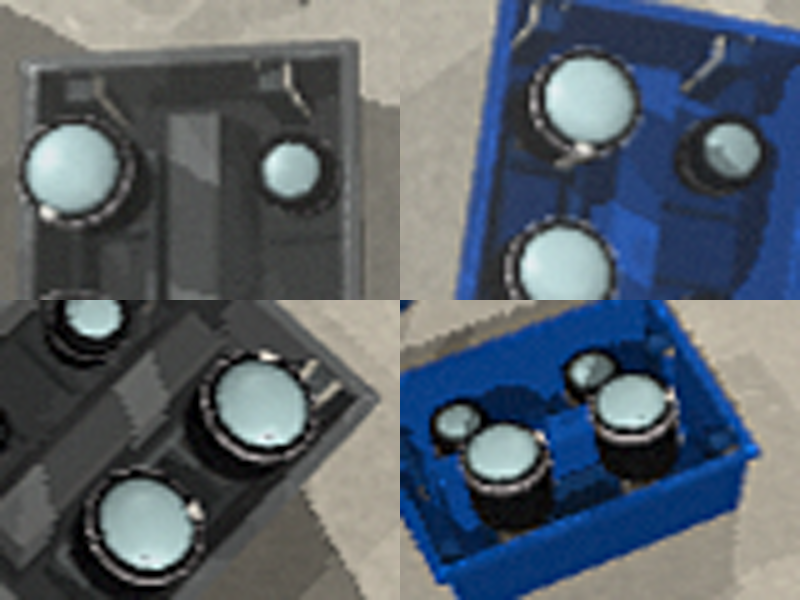

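View pics/m1b.png

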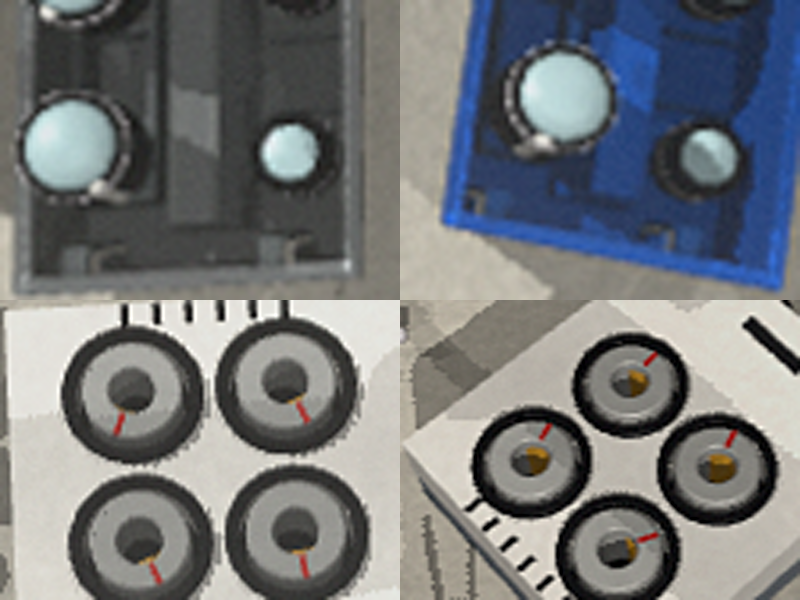

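Picture shows white marks at barrel rims (e.g. grey front holder at crop (105,190)) and red dashes at the collar edge toward the robot in all four spindles. Now measuring precisely.

```bash
cat > meas.py <<'E'
from h import *
T=cv2.imread('pics/rawT.png');S=cv2.imread('pics/rawS.png');IM={'top':T,'scene':S}
def tri(ua,ub):
    (o1,d1),(o2,d2)=ray('top',ua),ray('scene',ub)
    A=np.stack([d1,-d2],1);k=np.linalg.lstsq(A,o2-o1,rcond=None)[0]
    a,b=o1+k[0]*d1,o2+k[1]*d2;return (a+b)/2,np.linalg.norm(a-b)
yy,xx=np.mgrid[0:420,0:560]
s=np.array([[.6115,-.0128],[.6105,.082],[.7095,-.0095],[.7058,.084]])
if __name__=='__main__':
    E={}
    for cam,im in IM.items():
        for i,p in enumerate(s):
            u=proj(cam,[[*p,.095]])[0]
            m=((np.hypot(xx-u[0],yy-u[1])<27)&(im.max(2)<75)).astype(np.uint8)
            n,l,stt,c=cv2.connectedComponentsWithStats(m);j=1+np.argmax(stt[1:,4]);
            cs,_=cv2.findContours((l==j).astype(np.uint8),cv2.RETR_EXTERNAL,cv2.CHAIN_APPROX_NONE)
            e=cv2.fitEllipse(cv2.convexHull(np.vstack(cs)));E[cam,i]=e[0]
            print(cam,i+1,np.round(e[0],1),np.round(e[1],1),at_z(cam,e[0],.095)[:2].round(4))
    for i in range(4): print('tri',i+1,*[np.round(v,4) for v in tri(E['top',i],E['scene',i])])
    # lenses
    L={}
    for cam,im in IM.items():
        hsv=cv2.cvtColor(im,cv2.COLOR_BGR2HSV)
        m=cv2.inRange(hsv,(80,20,120),(100,120,255));n,l,stt,c=cv2.connectedComponentsWithStats(m)
        for j in range(1,n):
            if stt[j,4]>60: print(cam,'cyan',c[j].round(1),stt[j,4],at_z(cam,c[j],.1)[:2].round(3))
E
python3 meas.py
```

```text
top 1 [277.6 185.4] [38.2 39.7] [ 0.6128 -0.0133]
top 2 [234.1 188.2] [38.4 39.9] [0.6075 0.0812]
top 3 [274.8 142.3] [38.1 42.1] [ 0.7108 -0.0084]
top 4 [231.5 144.4] [38.6 42.9] [0.7064 0.087 ]
scene 1 [257.  211.7] [32.7 36.3] [ 0.6182 -0.0135]
scene 2 [284.3 238.4] [35.  37.4] [0.613  0.0809]
scene 3 [224.3 237.3] [34.2 42.9] [ 0.7171 -0.0086]
scene 4 [253.1 264.8] [37.3 38.9] [0.7074 0.0863]
tri 1 [ 0.6154 -0.0148  0.089 ] 0.0035
tri 2 [0.6101 0.0802 0.0888] 0.0035
tri 3 [ 0.7145 -0.0101  0.0879] 0.0041
tri 4 [0.707  0.0866 0.0945] 0.0012
top cyan [113.2 164.9] 64 [0.66  0.342]
top cyan [169.6 183. ] 74 [0.619 0.22 ]
top cyan [427.3 209.6] 221 [ 0.556 -0.334]
top cyan [175.5 211.2] 71 [0.557 0.206]
top cyan [ 88.9 218.2] 234 [0.543 0.388]
top cyan [132.7 218.4] 92 [0.542 0.296]
top cyan [456.1 219.2] 78 [ 0.534 -0.394]
top cyan [422.5 243.8] 235 [ 0.482 -0.319]
top cyan [ 88.6 253.7] 244 [0.468 0.385]
top cyan [132.5 255.1] 93 [0.464 0.293]
top cyan [451.6 255.5] 81 [ 0.456 -0.378]
scene cyan [225.8 107.9] 109 [ 0.487 -0.318]
scene cyan [200.1 118.1] 115 [ 0.561 -0.333]
scene cyan [335.  279.2] 66 [0.593 0.227]
scene cyan [393.4 282.2] 78 [0.5   0.313]
scene cyan [426.9 300.5] 224 [0.475 0.386]
scene cyan [318.1 301.7] 71 [0.654 0.241]
scene cyan [369.1 305.5] 87 [0.577 0.316]
scene cyan [403.8 324.6] 245 [0.55 0.39]
scene cyan [343.5 360.8] 85 [0.695 0.362]
```

Run:
```python
from meas import *
L=dict(Gf=((88.6,253.7),(426.9,300.5),(96,263),(428.6,291)),Gb=((88.9,218.2),(403.8,324.6),(84.4,227.6),(413.6,322)),
Bf=((422.5,243.8),(225.8,107.9),(417.4,254),(234,107.4)),Bb=((427.3,209.6),(200.1,118.1),(424.6,221),(208,115.4)))
for n,(a,b,c,d) in L.items():
    p,e=tri(a,b);q,f=tri(c,d);print(n,p.round(4),round(e,4),'mark',q.round(4),round(f,4),'ang rel -x',round(np.arctan2(p[1]-q[1],p[0]-q[0]),2),'r',round(np.hypot(*(p-q)[:2]),4))
    for cam,u in(('top',c),('scene',d)):
        r=at_z(cam,u,q[2]);g=p-r;print('   ',cam,np.round(np.arctan2(g[1],g[0]),2))
# tray rim: corners at z=.056 from top and eyepieces
for n,cs in dict(G=[(113/1.4,274/1.4),(204/1.4,271/1.4),(205/1.4,390/1.4),(110/1.4,396/1.4)],B=[(577/1.4,262/1.4),(666/1.4,276/1.4),(653/1.4,394/1.4),(559/1.4,378/1.4)]).items():
    P=np.array([at_z('top',u,.056)[:2] for u in cs]);print(n,P.round(3).tolist(),P.mean(0).round(4),'yaw',np.arctan2(*( (P[0]+P[1]-P[2]-P[3])[::-1])).round(3),np.linalg.norm(P[0]-P[3]).round(3),np.linalg.norm(P[0]-P[1]).round(3))
```

```text
Gf [0.4695 0.3872 0.0897] 0.0022 mark [0.4493 0.3739 0.0847] 0.0014 ang rel -x 0.58 r 0.0242
    top 0.61
    scene 0.55
Gb [0.5459 0.3906 0.0898] 0.0024 mark [0.5257 0.3998 0.0883] 0.0018 ang rel -x -0.43 r 0.0222
    top -0.45
    scene -0.4
Bf [ 0.4835 -0.3218  0.0937] 0.0029 mark [ 0.4628 -0.3114  0.0896] 0.0046 ang rel -x -0.47 r 0.0232
    top -0.5
    scene -0.4
Bb [ 0.5578 -0.3372  0.0929] 0.0028 mark [ 0.5344 -0.3316  0.0908] 0.006 ang rel -x -0.23 r 0.0241
    top -0.3
    scene -0.12
G [[0.602, 0.423], [0.606, 0.28], [0.418, 0.272], [0.41, 0.417]] [0.509  0.3482] yaw 0.038 0.192 0.143
B [[0.616, -0.317], [0.591, -0.457], [0.404, -0.421], [0.43, -0.277]] [ 0.5104 -0.3682] yaw -0.2 0.189 0.143
```

```bash
cat > go.py <<'E'
# usage: go.py x y z psi  -> prints tool-frame deltas (turn first, then shift)
import sys
from h import *
def plan(x,y,z,psi):
    s=st();R=Ro.from_rotvec(s['tool_rot']).as_matrix()
    p0=np.arctan2(R[1,1],R[0,1]);print('psi now',round(p0,4),'tilt',np.round(R[:2,2],4))
    d=np.array([x,y,z])-s['eef_pos']
    A=np.array([[-np.sin(psi),np.cos(psi),0],[np.cos(psi),np.sin(psi),0],[0,0,-1]])
    print('turn rz',round(-(psi-p0),4),'shift cm after turn',np.round(A@d*100,2),'shift before turn',np.round(R.T@d*100,2))
if __name__=='__main__': plan(*map(float,sys.argv[1:5]))
E
python3 -m inch '[[6.2,[0,0,0],[0,0,-0.137]],[6.2,[0,0,0],[0,0,-0.137]],[6.2,[0,0,0],[0,0,-0.137]],[6.2,[0,0,0],[0,0,-0.137]],[6.2,[0,0,0],[0,0,-0.137]],[6.2,[0,0,0],[0,0,-0.137]],[6.2,[0,0,0],[0,0,-0.137]],[6.2,[3.6,2.4,0.5],[0,0,0]],[6.2,[3.6,2.4,0.5],[0,0,0]],[6.2,[3.6,2.4,0.5],[0,0,0]],[6.2,[3.6,2.4,0.5],[0,0,0]],[6.2,[3.6,2.4,0.5],[0,0,0]],[6.2,[3.6,2.4,0.5],[0,0,0]],[6.2,[3.6,2.4,0.5],[0,0,0]],[6.2,[3.6,2.4,0.5],[0,0,0]],[6.2,[3.6,2.4,0.5],[0,0,0]],[6.2,[0,0,0],[0,0,0]]]' 60
python3 go.py .5565 -.337 .13 -.2
```

```text
clock: 3.5
eef_pos: [0.5499, -0.3385, 0.1854]
tool_rot: [-2.424, -1.996, -0.003]
wrist_force: [0.8, -0.7, -0.5]
gripper_width: 0.0618
grip_force: 0.0
t 3.5 p [ 0.5499 -0.3385  0.1854] rot [-2.424 -1.996 -0.003] F [ 0.8 -0.7 -0.5] T [-0.02  0.    0.04] w 0.0618 g 0.0 q [-0.59  0.24  1.72  0.    1.18 -0.4 ]
psi now -0.193 tilt [0.0005 0.0023]
turn rz 0.007 shift cm after turn [0.28 0.61 5.54] shift before turn [0.26 0.62 5.54]
```

```bash
python3 -m inch '[[6.2,[0.26,0.62,3.0],[0,0,0]],[6.2,[0,0,3.0],[0,0,0]],[6.2,[0,0,0],[0,0,0]],[6.2,[0,0,0],[0,0,0]]]'
python3 - <<'E'
from h import *
save('scene','g1',(150,60,290,165),5.5)
E
```

```text
clock: 3.9
eef_pos: [0.5527, -0.3417, 0.1259]
tool_rot: [-2.429, -1.989, 0.001]
wrist_force: [-0.6, 0.0, -0.1]
gripper_width: 0.0621
grip_force: 0.0
```

View pics/g1.png

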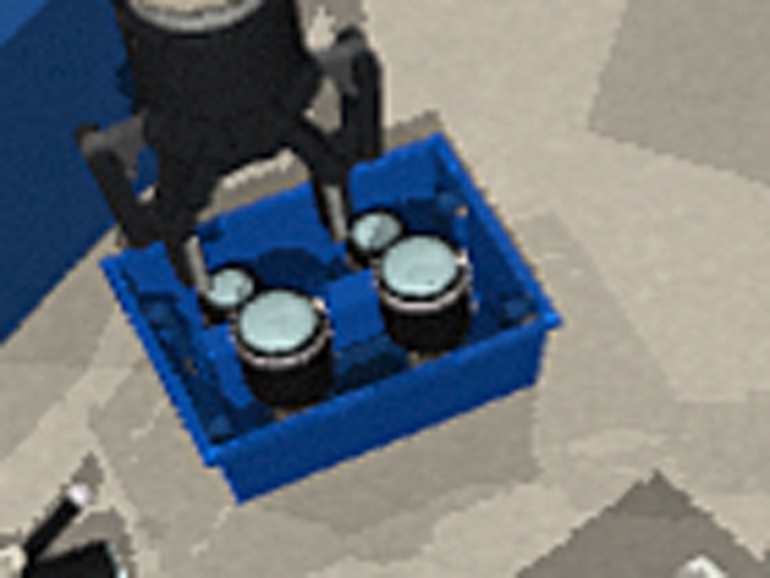

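Fingers (tips at ~(200,285) and (338,235) in crop) straddle the back holder line (lens at (280,322)), as expected from height.

```bash
python3 -m inch '[[6.2,[0,0,0],[0,0,0]],[6.2,[0,0,0],[0,0,0]]]' >/dev/null; python3 go.py .5565 -.337 .058 -.2
python3 - <<'E'
from h import *
P=[bot.read_state()['eef_pos'] for _ in range(3)];print(P)
m=proj('scene',[P[0]+np.array([0,0,.005]),[.5565,-.337,.095]]);print(((m-[150,60])*5.5).round(0))
E
```

```text
t 4.15 p [ 0.5544 -0.3426  0.1285] rot [2.428e+00 1.988e+00 2.000e-03] F [-0.3 -0.5 -0.8] T [-0.04 -0.01  0.  ] w 0.062 g 0.0 q [-0.59  0.3   1.76 -0.    1.08 -0.39]
psi now -0.1985 tilt [ 0.0028 -0.0019]
turn rz 0.0015 shift cm after turn [0.59 0.09 7.05] shift before turn [0.6  0.07 7.05]
[array([ 0.55441776, -0.34256563,  0.12847187]), array([ 0.55441776, -0.34256563,  0.12847187]), array([ 0.55441776, -0.34256563,  0.12847187])]
[[264. 253.]
 [280. 317.]]
```

```bash
for i in 1 2 3 4 5 6 7 8; do python3 -m inch '[[6.2,[0,0,0],[0,0,0]]]' >/dev/null; python3 -c "
from h import *
s=bot.read_state();print(s['clock'],np.round(s['eef_pos'],4),np.round(s['q'],4),np.round(s['wrist_force'],1))"; done
```

```text
4.25 [ 0.5541 -0.3422  0.1278] [-0.5915  0.2974  1.7597 -0.      1.0822 -0.3932] [ 0.  -0.3  0.4]
4.35 [ 0.5538 -0.3418  0.1271] [-0.5913  0.2979  1.7604  0.      1.0821 -0.3932] [ 0.2  0.2 -0.2]
4.45 [ 0.5536 -0.3416  0.1266] [-0.5911  0.2984  1.7608  0.      1.0821 -0.3931] [-0.1  0.   0. ]
4.55 [ 0.5535 -0.3415  0.1264] [-0.5911  0.2986  1.7609 -0.      1.082  -0.3931] [-0.2 -0.3 -0. ]
4.65 [ 0.5535 -0.3414  0.1262] [-0.5911  0.2988  1.761   0.      1.082  -0.3931] [-0.2 -0.3 -1.1]
4.75 [ 0.5535 -0.3415  0.1262] [-0.5911  0.2989  1.761   0.      1.0819 -0.3931] [0.1 0.5 0.3]
4.85 [ 0.5535 -0.3415  0.1262] [-0.5911  0.2988  1.761  -0.      1.0819 -0.3931] [ 0.1 -0.3 -0. ]
4.95 [ 0.5535 -0.3415  0.1262] [-0.5911  0.2988  1.7609  0.      1.082  -0.3931] [-0.7 -0.3 -0.7]
```

```bash
python3 -m inch '[[6.2,[0.5,0.2,1.0],[0,0,0]],[6.2,[0,0,1.5],[0,0,0]],[6.2,[0,0,1.5],[0,0,0]],[6.2,[0,0,1.5],[0,0,0]],[6.2,[0,0,1.3],[0,0,0]],[6.2,[0,0,0],[0,0,0]],[6.2,[0,0,0],[0,0,0]],[6.2,[0,0,0],[0,0,0]],[6.2,[0,0,0],[0,0,0]],[6.2,[0,0,0],[0,0,0]]]'
python3 go.py .5565 -.337 .058 -.2
```

```text
clock: 5.95
eef_pos: [0.5571, -0.3374, 0.0593]
tool_rot: [2.429, 1.99, 0.001]
wrist_force: [0.9, 0.0, 0.4]
gripper_width: 0.0621
grip_force: 0.0
t 5.95 p [ 0.5571 -0.3374  0.0593] rot [2.429e+00 1.990e+00 1.000e-03] F [0.9 0.  0.4] T [-0.05 -0.01 -0.  ] w 0.0621 g 0.0 q [-0.58  0.37  1.8   0.    0.97 -0.38]
psi now -0.1981 tilt [ 0.0014 -0.0009]
turn rz 0.0019 shift cm after turn [ 0.03 -0.06  0.13] shift before turn [ 0.03 -0.06  0.13]
```

```bash
python3 -m inch '[[4.0,[0,0,0.1],[0,0,0]],[4.0,[0,0,0],[0,0,0]],[4.0,[0,0,0],[0,0,0]],[4.0,[0,0,0],[0,0,0]],[4.0,[0,0,0],[0,0,0]],[4.0,[0,0,0],[0,0,0]]]' 20
python3 -m inch '[[4.0,[0,0,0],[0,0,0]],[4.0,[0,0,0],[0,0,0]],[4.0,[0,0,0],[0,0,0]]]' 60; python3 go.py .5565 -.337 .25 -.2
```

```text
clock: 6.55
eef_pos: [0.5569, -0.3373, 0.0579]
tool_rot: [2.429, 1.99, 0.001]
wrist_force: [0.0, -0.0, 4.7]
gripper_width: 0.0454
grip_force: 20.8
clock: 6.85
eef_pos: [0.557, -0.3373, 0.0581]
tool_rot: [2.429, 1.99, 0.001]
wrist_force: [-0.5, -0.2, 6.6]
gripper_width: 0.0449
grip_force: 60.5
t 6.85 p [ 0.557  -0.3373  0.0581] rot [2.429e+00 1.990e+00 1.000e-03] F [-0.5 -0.2  6.6] T [0.13 0.08 0.01] w 0.0449 g 60.5 q [-0.58  0.37  1.81  0.    0.96 -0.38]
psi now -0.1979 tilt [ 0.0011 -0.0007]
turn rz 0.0021 shift cm after turn [  0.02  -0.05 -19.19] shift before turn [ 1.000e-02 -3.000e-02 -1.919e+01]
```

```bash
python3 -m inch '[[4.0,[0,0,-1.0],[0,0,0]],[4.0,[0,0,-2.0],[0,0,0]],[4.0,[0,0,-4],[0,0,0]],[4.0,[0,0,-4],[0,0,0]],[4.0,[0,0,-4],[0,0,0]],[4.0,[0,0,-4.2],[0,0,0]],[4,[0,0,0],[0,0,-0.132]],[4,[0,0,0],[0,0,-0.132]],[4,[0,0,0],[0,0,-0.132]],[4,[0,0,0],[0,0,-0.132]],[4,[0,0,0],[0,0,-0.132]]]'
python3 -m inch '[[4.0,[2.83,3.54,0],[0,0,0]],[4.0,[2.83,3.54,0],[0,0,0]],[4.0,[2.83,3.54,0],[0,0,0]],[4.0,[2.83,3.54,0],[0,0,0]],[4.0,[2.83,3.54,0],[0,0,0]],[4.0,[2.83,3.54,0],[0,0,0]],[4.0,[2.83,3.54,0],[0,0,0]],[4.0,[2.83,3.54,0],[0,0,0]],[4.0,[0,0,0],[0,0,0]],[4.0,[0,0,0],[0,0,0]],[4.0,[0,0,0],[0,0,0]],[4.0,[0,0,0],[0,0,0]],[4.0,[0,0,0],[0,0,0]],[4.0,[0,0,0],[0,0,0]],[4.0,[0,0,0],[0,0,0]]]'
python3 go.py .7098 -.0088 .185 .46
python3 - <<'E'
from h import *
save('scene','s3',(160,100,300,275),4)
save('top','s3t',(195,60,335,200),4)
a=cv2.imread('pics/s3.png');b=cv2.imread('pics/s3t.png');h=560
a=a[:560,:400];b=b[:,100:500]
cv2.imwrite('pics/s3m.png',np.hstack([a,b]))
E
```

```text
clock: 7.95
eef_pos: [0.5555, -0.3364, 0.248]
tool_rot: [-1.645, -2.673, -0.0]
wrist_force: [-0.7, -0.7, -2.1]
gripper_width: 0.0447
grip_force: 61.6
clock: 9.45
eef_pos: [0.7089, -0.0089, 0.2495]
tool_rot: [1.655, 2.67, 0.0]
wrist_force: [-0.8, 1.0, -2.4]
gripper_width: 0.0449
grip_force: 62.1
t 9.45 p [ 0.7089 -0.0089  0.2495] rot [1.655 2.67  0.   ] F [-0.8  1.  -2.4] T [0.03 0.01 0.01] w 0.0449 g 62.1 q [-0.05  0.32  1.5   0.    1.32 -0.51]
psi now 0.461 tilt [ 0.0002 -0.    ]
turn rz 0.001 shift cm after turn [-0.03  0.08  6.45] shift before turn [-0.03  0.08  6.45]
```

View pics/s3m.png

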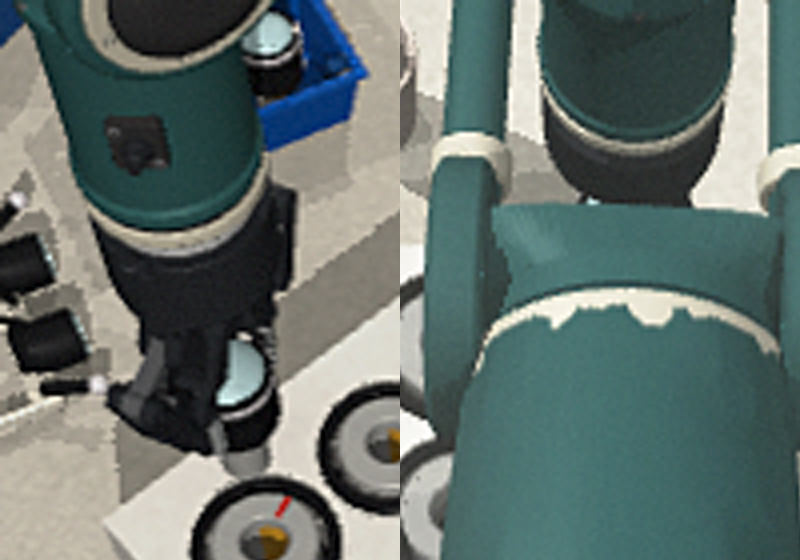

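Holder held upright (lens at crop (245,375)), above spindle 3's bowl (270,540). Descending.

```bash
python3 -m inch '[[4.0,[0,0.08,3.0],[0,0,0]],[4.0,[0,0,3.0],[0,0,0]],[4.0,[0,0,2.4],[0,0,0]],[4.0,[0,0,0],[0,0,0]],[4.0,[0,0,0],[0,0,0]],[4.0,[0,0,0],[0,0,0]],[4.0,[0,0,0],[0,0,0]],[4.0,[0,0,0],[0,0,0]],[4.0,[0,0,0],[0,0,0]]]'
for i in 1 2 3; do python3 -m inch '[[4.0,[0,0,0.2],[0,0,0]],[4.0,[0,0,0.2],[0,0,0]],[4.0,[0,0,0],[0,0,0]],[4.0,[0,0,0],[0,0,0]],[4.0,[0,0,0],[0,0,0]]]' | egrep 'eef|force'; done
```

```text
clock: 10.45
eef_pos: [0.7103, -0.0078, 0.1665]
tool_rot: [1.653, 2.67, 0.001]
wrist_force: [1.1, 0.4, -1.8]
gripper_width: 0.0446
grip_force: 62.2
eef_pos: [0.7097, -0.0077, 0.1612]
wrist_force: [0.6, -0.3, -2.4]
grip_force: 62.2
eef_pos: [0.7098, -0.0078, 0.1573]
wrist_force: [0.4, -0.4, -1.9]
grip_force: 62.2
eef_pos: [0.7098, -0.0077, 0.1533]
wrist_force: [-0.0, -0.1, -1.9]
grip_force: 62.2
```

```bash
for i in 1 2 3; do python3 -m inch '[[4.0,[0,0,0.2],[0,0,0]],[4.0,[0,0,0.1],[0,0,0]],[4.0,[0,0,0],[0,0,0]],[4.0,[0,0,0],[0,0,0]],[4.0,[0,0,0],[0,0,0]]]' | egrep 'eef|force'; done
```

```text
eef_pos: [0.7097, -0.0078, 0.1502]
wrist_force: [0.3, -0.6, -2.1]
grip_force: 62.2
eef_pos: [0.7097, -0.0078, 0.1472]
wrist_force: [0.2, -1.0, -2.6]
grip_force: 62.2
eef_pos: [0.7097, -0.0078, 0.1441]
wrist_force: [2.3, -0.6, -3.5]
grip_force: 62.2
```

```bash
for i in 1 2 3; do python3 -m inch '[[4.0,[0,0,0.2],[0,0,0]],[4.0,[0,0,0.1],[0,0,0]],[4.0,[0,0,0],[0,0,0]],[4.0,[0,0,0],[0,0,0]],[4.0,[0,0,0],[0,0,0]]]' | egrep 'eef|force'; done
```

```text
eef_pos: [0.7098, -0.0078, 0.1412]
wrist_force: [0.5, -0.8, -2.6]
grip_force: 62.2
eef_pos: [0.7097, -0.0078, 0.1381]
wrist_force: [1.4, -0.7, -2.3]
grip_force: 62.2
eef_pos: [0.7098, -0.0078, 0.1352]
wrist_force: [0.7, -0.4, -2.6]
grip_force: 62.2
```

```bash
for i in 1 2 3 4 5; do python3 -m inch '[[4.0,[0,0,0.2],[0,0,0]],[4.0,[0,0,0.2],[0,0,0]],[4.0,[0,0,0.1],[0,0,0]],[4.0,[0,0,0],[0,0,0]],[4.0,[0,0,0],[0,0,0]]]' | egrep 'eef|wrist_force'; done
```

```text
eef_pos: [0.7097, -0.0078, 0.13]
wrist_force: [1.6, -1.5, -2.3]
eef_pos: [0.7097, -0.0078, 0.125]
wrist_force: [1.3, -1.6, -3.1]
eef_pos: [0.7097, -0.0078, 0.12]
wrist_force: [1.5, -1.6, -3.2]
eef_pos: [0.7097, -0.0078, 0.115]
wrist_force: [1.1, -1.4, -2.8]
eef_pos: [0.7098, -0.0078, 0.1101]
wrist_force: [1.3, -2.0, -2.7]
```

```bash
for i in 1 2 3; do python3 -m inch '[[4.0,[0,0,0.1],[0,0,0]],[4.0,[0,0,0.1],[0,0,0]],[4.0,[0,0,0],[0,0,0]],[4.0,[0,0,0],[0,0,0]]]' | egrep 'eef|wrist_force'; done
```

```text
eef_pos: [0.7098, -0.0077, 0.1082]
wrist_force: [0.8, -2.6, -1.1]
eef_pos: [0.7099, -0.0078, 0.1072]
wrist_force: [-1.1, -2.7, 6.5]
eef_pos: [0.71, -0.0078, 0.1072]
wrist_force: [-5.4, -1.9, 13.8]
```

```bash
cat > lens.py <<'E'
from h import *
from meas import tri
import sys
U={};H={}
for cam in('top','scene'):
    im=bot.read_camera(cam)[:,:,::-1].copy();H[cam]=im
    m=cv2.inRange(cv2.cvtColor(im,cv2.COLOR_BGR2HSV),(80,20,120),(100,120,255));n,l,s,c=cv2.connectedComponentsWithStats(m)
    U[cam]=[(c[j],s[j,4]) for j in range(1,n) if s[j,4]>55]
    for c,a in U[cam]:
        p=at_z(cam,c,.094)
        if p[1]<-.2 or p[1]>.15: print(cam,c.round(1),a,p[:2].round(4))
E
python3 -m inch '[[4.5,[0,0,-0.1],[0,0,0]],[5.5,[0,0,0],[0,0,0]],[6.2,[0,0,0],[0,0,0]],[6.2,[0,0,0],[0,0,0]],[6.2,[0,0,0],[0,0,0]],[6.2,[0,0,-2],[0,0,0]],[6.2,[0,0,-3],[0,0,0]],[6.2,[0,0,-3],[0,0,0]],[6.2,[0,0,-3],[0,0,0]],[6.2,[0,0,0],[0,0,0.132]],[6.2,[0,0,0],[0,0,0.132]],[6.2,[0,0,0],[0,0,0.132]],[6.2,[0,0,0],[0,0,0.132]],[6.2,[0,0,0],[0,0,0.132]],[6.2,[-4.2,-1.4,0],[0,0,0]],[6.2,[-4.2,-1.4,0],[0,0,0]],[6.2,[-4.2,-1.4,0],[0,0,0]],[6.2,[-4.2,-1.4,0],[0,0,0]]]'
python3 -m inch '[[6.2,[0,0,0],[0,0,0]],[6.2,[0,0,0],[0,0,0]],[6.2,[0,0,0],[0,0,0]],[6.2,[0,0,0],[0,0,0]]]'
python3 lens.py; python3 go.py .4825 -.320 .12 -.2
```

```text
clock: 20.45
eef_pos: [0.6208, -0.1624, 0.2149]
tool_rot: [-2.429, -1.992, 0.0]
wrist_force: [0.5, -0.6, -0.5]
gripper_width: 0.062
grip_force: 0.0
clock: 20.85
eef_pos: [0.6225, -0.1603, 0.2152]
tool_rot: [-2.428, -1.993, -0.0]
wrist_force: [0.1, 0.4, 0.1]
gripper_width: 0.0617
grip_force: 0.0
top [113.5 165. ] 57 [0.6617 0.3434]
top [170.4 183.3] 57 [0.6197 0.2192]
top [ 89.5 218.5] 214 [0.5438 0.389 ]
top [133.3 218.9] 80 [0.542  0.2961]
top [455.9 219.4] 88 [ 0.5345 -0.3956]
top [423.6 244.7] 199 [ 0.4805 -0.3229]
top [ 88.8 253.8] 228 [0.4683 0.3865]
top [133.1 255.3] 81 [0.4641 0.2937]
top [451.4 256. ] 93 [ 0.456 -0.38 ]
scene [335.  279.2] 66 [0.5905 0.2263]
scene [393.2 282.1] 81 [0.4975 0.3121]
scene [426.9 301. ] 209 [0.473  0.3871]
scene [318.1 301.7] 72 [0.6523 0.24  ]
scene [369.  305.5] 91 [0.5749 0.3148]
scene [403.7 324.7] 245 [0.5484 0.3896]
scene [343.5 360.8] 85 [0.6938 0.3617]
t 20.95 p [ 0.6224 -0.1603  0.2151] rot [-2.428 -1.993 -0.   ] F [-0.3  0.1 -0.7] T [-0.03  0.02  0.01] w 0.0619 g 0.0 q [-0.29  0.21  1.7   0.    1.23 -0.09]
psi now -0.1963 tilt [-0.0001  0.0002]
turn rz 0.0037 shift cm after turn [-18.44 -10.54   9.51] shift before turn [-18.4  -10.61   9.51]
```

```bash
python3 -m inch '[[6.2,[-3.73,-2.11,0.5],[0,0,0]],[6.2,[-3.73,-2.11,0.5],[0,0,0]],[6.2,[-3.73,-2.11,0.5],[0,0,0]],[6.2,[-3.73,-2.11,0.5],[0,0,0]],[6.2,[-3.73,-2.11,0.5],[0,0,0]],[6.2,[0,0,3],[0,0,0]],[6.2,[0,0,3],[0,0,0]],[6.2,[0,0,0],[0,0,0]],[6.2,[0,0,0],[0,0,0]],[6.2,[0,0,0],[0,0,0]],[6.2,[0,0,0],[0,0,0]],[6.2,[0,0,0],[0,0,0]],[6.2,[0,0,0],[0,0,0]]]'
python3 go.py .482 -.322 .058 -.2
```

```text
clock: 22.25
eef_pos: [0.4823, -0.3238, 0.1313]
tool_rot: [2.429, 1.99, 0.001]
wrist_force: [0.4, 0.4, -0.2]
gripper_width: 0.0621
grip_force: 0.0
t 22.25 p [ 0.4823 -0.3238  0.1313] rot [2.429e+00 1.990e+00 1.000e-03] F [ 0.4  0.4 -0.2] T [ 0.02 -0.    0.01] w 0.0621 g 0.0 q [-0.63  0.17  1.91  0.    1.06 -0.44]
psi now -0.1976 tilt [ 0.0013 -0.001 ]
turn rz 0.0024 shift cm after turn [ 0.17 -0.07  7.33] shift before turn [ 0.17 -0.08  7.33]
```

```bash
python3 -m inch '[[6.2,[0.15,-0.05,1.3],[0,0,0]],[6.2,[0,0,1.5],[0,0,0]],[6.2,[0,0,1.5],[0,0,0]],[6.2,[0,0,1.5],[0,0,0]],[6.2,[0,0,1.5],[0,0,0]],[6.2,[0,0,0],[0,0,0]],[6.2,[0,0,0],[0,0,0]],[6.2,[0,0,0],[0,0,0]],[6.2,[0,0,0],[0,0,0]]]'
python3 -m inch '[[4.0,[0,0,0],[0,0,0]],[4.0,[0,0,0],[0,0,0]],[4.0,[0,0,0],[0,0,0]],[4.0,[0,0,0],[0,0,0]],[4.0,[0,0,0],[0,0,0]],[4.0,[0,0,0],[0,0,0]]]' 20
python3 -m inch '[[4.0,[0,0,0],[0,0,0]],[4.0,[0,0,0],[0,0,0]],[4.0,[0,0,0],[0,0,0]]]' 60
```

```text
clock: 23.15
eef_pos: [0.4823, -0.3226, 0.0583]
tool_rot: [2.429, 1.99, 0.001]
wrist_force: [-0.6, -1.1, 0.3]
gripper_width: 0.0619
grip_force: 0.0
clock: 23.75
eef_pos: [0.4822, -0.3225, 0.0583]
tool_rot: [2.429, 1.99, 0.001]
wrist_force: [-0.4, 0.3, 5.8]
gripper_width: 0.0453
grip_force: 20.9
clock: 24.05
eef_pos: [0.4822, -0.3225, 0.0585]
tool_rot: [2.429, 1.99, 0.001]
wrist_force: [-0.8, 0.7, 7.6]
gripper_width: 0.0447
grip_force: 60.2
```

```bash
python3 -m inch '[[4.0,[0,0,-1.0],[0,0,0]],[4.0,[0,0,-2.0],[0,0,0]],[4.0,[0,0,-4],[0,0,0]],[4.0,[0,0,-4],[0,0,0]],[4.0,[0,0,-4],[0,0,0]],[4.0,[0,0,-4.2],[0,0,0]],[4,[0,0,0],[0,0,-0.13]],[4,[0,0,0],[0,0,-0.13]],[4,[0,0,0],[0,0,-0.13]],[4,[0,0,0],[0,0,-0.13]],[4,[0,0,0],[0,0,-0.13]]]'
python3 -m inch '[[4.0,[3.13,3.62,0],[0,0,0]],[4.0,[3.13,3.62,0],[0,0,0]],[4.0,[3.13,3.62,0],[0,0,0]],[4.0,[3.13,3.62,0],[0,0,0]],[4.0,[3.13,3.62,0],[0,0,0]],[4.0,[3.13,3.62,0],[0,0,0]],[4.0,[3.13,3.62,0],[0,0,0]],[4.0,[0,0,0],[0,0,0]],[4.0,[0,0,0],[0,0,0]],[4.0,[0,0,0],[0,0,0]],[4.0,[0,0,0],[0,0,0]],[4.0,[0,0,0],[0,0,0]],[4.0,[0,0,0],[0,0,0]],[4.0,[0,0,0],[0,0,0]]]'
python3 go.py .615 -.0135 .166 .45
```

```text
clock: 25.15
eef_pos: [0.4806, -0.3213, 0.2482]
tool_rot: [-1.659, -2.665, -0.0]
wrist_force: [-0.2, 0.6, -3.5]
gripper_width: 0.0447
grip_force: 62.0
clock: 26.55
eef_pos: [0.6136, -0.015, 0.2494]
tool_rot: [1.669, 2.662, 0.0]
wrist_force: [-0.3, 0.3, -2.8]
gripper_width: 0.045
grip_force: 62.6
t 26.55 p [ 0.6136 -0.015   0.2494] rot [1.669 2.662 0.   ] F [-0.3  0.3 -2.8] T [ 0.01 -0.05  0.01] w 0.045 g 62.6 q [-0.06  0.14  1.72 -0.    1.28 -0.52]
psi now 0.4509 tilt [ 0.0002 -0.    ]
turn rz 0.0009 shift cm after turn [0.07 0.19 8.34] shift before turn [0.07 0.19 8.34]
```

```bash
python3 -m inch '[[4.0,[0.07,0.19,3.0],[0,0,0]],[4.0,[0,0,3.0],[0,0,0]],[4.0,[0,0,2.4],[0,0,0]],[4.0,[0,0,0],[0,0,0]],[4.0,[0,0,0],[0,0,0]],[4.0,[0,0,0],[0,0,0]],[4.0,[0,0,0],[0,0,0]],[4.0,[0,0,0],[0,0,0]],[4.0,[0,0,0.3],[0,0,0]],[4.0,[0,0,0.3],[0,0,0]],[4.0,[0,0,0.3],[0,0,0]],[4.0,[0,0,0],[0,0,0]],[4.0,[0,0,0],[0,0,0]]]'
for i in 1 2; do python3 -m inch '[[4.0,[0,0,0.15],[0,0,0]],[4.0,[0,0,0.15],[0,0,0]],[4.0,[0,0,0],[0,0,0]],[4.0,[0,0,0],[0,0,0]]]' | egrep 'eef|wrist_force'; done
```

```text
clock: 27.85
eef_pos: [0.6149, -0.0127, 0.1559]
tool_rot: [-1.667, -2.662, 0.001]
wrist_force: [0.7, 0.2, -3.2]
gripper_width: 0.0451
grip_force: 62.7
eef_pos: [0.6153, -0.0128, 0.1534]
wrist_force: [0.8, -0.2, -2.7]
eef_pos: [0.6152, -0.0131, 0.1501]
wrist_force: [0.1, -1.5, -3.4]
```

```bash
for i in 1 2 3 4 5; do python3 -m inch '[[4.0,[0,0,0.15],[0,0,0]],[4.0,[0,0,0.15],[0,0,0]],[4.0,[0,0,0],[0,0,0]],[4.0,[0,0,0],[0,0,0]]]' | egrep 'eef|wrist_force'; done
```

```text
eef_pos: [0.6152, -0.013, 0.1471]
wrist_force: [1.0, -3.5, -2.9]
eef_pos: [0.6152, -0.0129, 0.1442]
wrist_force: [1.0, -4.3, -1.4]
eef_pos: [0.6153, -0.013, 0.1412]
wrist_force: [0.9, -5.3, -0.7]
eef_pos: [0.6153, -0.013, 0.1382]
wrist_force: [0.8, -5.5, -0.4]
eef_pos: [0.6153, -0.013, 0.1352]
wrist_force: [-0.0, -4.6, -0.2]
```

```bash
for i in 1 2 3; do python3 -m inch '[[4.0,[-0.015,-0.01,0.3],[0,0,0]],[4.0,[0,0,0.3],[0,0,0]],[4.0,[0,0,0.25],[0,0,0]],[4.0,[0,0,0],[0,0,0]],[4.0,[0,0,0],[0,0,0]]]' | egrep 'eef|wrist_force'; done
for i in 1 2; do python3 -m inch '[[4.0,[0,0,0.1],[0,0,0]],[4.0,[0,0,0.05],[0,0,0]],[4.0,[0,0,0],[0,0,0]],[4.0,[0,0,0],[0,0,0]]]' | egrep 'eef|wrist_force'; done
```

```text
eef_pos: [0.6153, -0.0131, 0.1264]
wrist_force: [1.9, -4.5, -2.9]
eef_pos: [0.6153, -0.0132, 0.1178]
wrist_force: [1.7, -6.1, -2.3]
eef_pos: [0.6152, -0.0133, 0.1091]
wrist_force: [0.9, -4.5, -2.0]
eef_pos: [0.6152, -0.0133, 0.108]
wrist_force: [0.6, -4.3, -0.9]
eef_pos: [0.6153, -0.0134, 0.1076]
wrist_force: [-0.9, -5.1, 4.2]
```

```bash
python3 -m inch '[[4.0,[0,0,0.1],[0,0,0]],[4.0,[0,0,0],[0,0,0]],[4.5,[0,0,-0.2],[0,0,0]],[5.5,[0,0,0],[0,0,0]],[6.2,[0,0,0],[0,0,0]],[6.2,[0,0,0],[0,0,0]],[6.2,[0,0,0],[0,0,0]],[6.2,[0,0,-2],[0,0,0]],[6.2,[0,0,-3],[0,0,0]],[6.2,[0,0,-3],[0,0,0]],[6.2,[0,0,-3],[0,0,0]],[6.2,[0,0,0],[0,0,0.137]],[6.2,[0,0,0],[0,0,0.137]],[6.2,[0,0,0],[0,0,0.137]],[6.2,[4.05,-0.5,0],[0,0,0]],[6.2,[4.05,-0.5,0],[0,0,0]],[6.2,[4.05,-0.5,0],[0,0,0]],[6.2,[4.05,-0.5,0],[0,0,0]]]'
python3 -m inch '[[6.2,[0,0,0],[0,0,0]],[6.2,[0,0,0],[0,0,0]],[6.2,[0,0,0],[0,0,0]],[6.2,[0,0,0],[0,0,0]]]'
python3 lens.py; python3 go.py .545 .3895 .13 .04
```

```text
clock: 34.75
eef_pos: [0.5879, 0.1493, 0.2178]
tool_rot: [-2.176, -2.266, -0.001]
wrist_force: [0.2, 0.4, 0.0]
gripper_width: 0.0622
grip_force: 0.0
clock: 35.15
eef_pos: [0.5887, 0.1467, 0.2177]
tool_rot: [2.177, 2.265, -0.0]
wrist_force: [0.2, 0.3, -0.6]
gripper_width: 0.0621
grip_force: 0.0
top [126.3 178. ] 91 [0.6324 0.3146]
top [ 89.2 218.4] 227 [0.544  0.3896]
top [455.9 219.7] 93 [ 0.5339 -0.3956]
top [152.4 226.8] 276 [0.5246 0.255 ]
top [ 89.1 254. ] 220 [0.4679 0.3857]
top [451.3 256. ] 97 [ 0.456  -0.3798]
top [171.7 351.5] 3015 [0.2664 0.2075]
scene [335.  279.2] 66 [0.5905 0.2263]
scene [393.2 282.1] 81 [0.4975 0.3121]
scene [426.9 300.3] 222 [0.4719 0.3861]
scene [318.1 301.7] 71 [0.6523 0.2401]
scene [369.  305.4] 92 [0.5748 0.3148]
scene [403.8 324.4] 251 [0.5478 0.3894]
scene [343.5 360.8] 85 [0.6938 0.3617]
t 35.25 p [0.5887 0.1466 0.2178] rot [-2.177 -2.265  0.   ] F [ 0.3  0.3 -0.5] T [-0.01  0.06  0.02] w 0.0618 g 0.0 q [ 0.2   0.14  1.77 -0.    1.23  0.16]
psi now 0.0393 tilt [-0.0001 -0.0001]
turn rz -0.0007 shift cm after turn [24.44 -3.39  8.78] shift before turn [24.44 -3.41  8.77]
```

```bash
python3 -m inch '[[6.2,[4.07,-0.56,0.4],[0,0,0]],[6.2,[4.07,-0.56,0.4],[0,0,0]],[6.2,[4.07,-0.56,0.4],[0,0,0]],[6.2,[4.07,-0.56,0.4],[0,0,0]],[6.2,[4.07,-0.56,0.4],[0,0,0]],[6.2,[4.07,-0.56,0.4],[0,0,0]],[6.2,[0,0,3],[0,0,0]],[6.2,[0,0,3.3],[0,0,0]],[6.2,[0,0,0],[0,0,0]],[6.2,[0,0,0],[0,0,0]],[6.2,[0,0,0],[0,0,0]],[6.2,[0,0,0],[0,0,0]],[6.2,[0,0,0],[0,0,0]],[6.2,[0,0,0],[0,0,0]]]'
python3 go.py .5455 .3895 .058 .04
```

```text
clock: 36.65
eef_pos: [0.5456, 0.3905, 0.1321]
tool_rot: [2.176, 2.266, 0.003]
wrist_force: [0.2, -0.0, -0.2]
gripper_width: 0.0621
grip_force: 0.0
t 36.65 p [0.5456 0.3905 0.1321] rot [2.176 2.266 0.003] F [ 0.2 -0.  -0.2] T [ 0.03  0.03 -0.01] w 0.0621 g 0.0 q [0.58 0.33 1.71 0.   1.1  0.54]
psi now 0.0406 tilt [0.0017 0.0011]
turn rz 0.0006 shift cm after turn [-0.1  -0.01  7.41] shift before turn [-0.11 -0.02  7.41]
```

```bash
python3 -m inch '[[6.2,[-0.1,0,1.3],[0,0,0]],[6.2,[0,0,1.5],[0,0,0]],[6.2,[0,0,1.5],[0,0,0]],[6.2,[0,0,1.5],[0,0,0]],[6.2,[0,0,1.6],[0,0,0]],[6.2,[0,0,0],[0,0,0]],[6.2,[0,0,0],[0,0,0]],[6.2,[0,0,0],[0,0,0]],[6.2,[0,0,0],[0,0,0]]]'
python3 -m inch '[[4.0,[0,0,0],[0,0,0]],[4.0,[0,0,0],[0,0,0]],[4.0,[0,0,0],[0,0,0]],[4.0,[0,0,0],[0,0,0]],[4.0,[0,0,0],[0,0,0]],[4.0,[0,0,0],[0,0,0]]]' 20
python3 -m inch '[[4.0,[0,0,0],[0,0,0]],[4.0,[0,0,0],[0,0,0]],[4.0,[0,0,0],[0,0,0]]]' 60
```

```text
clock: 37.55
eef_pos: [0.5458, 0.3899, 0.058]
tool_rot: [2.175, 2.266, 0.003]
wrist_force: [0.2, -0.3, -0.0]
gripper_width: 0.0622
grip_force: 0.0
clock: 38.15
eef_pos: [0.5456, 0.3898, 0.0579]
tool_rot: [2.175, 2.266, 0.003]
wrist_force: [-1.2, -0.2, 5.1]
gripper_width: 0.0456
grip_force: 21.0
clock: 38.45
eef_pos: [0.5457, 0.3899, 0.0581]
tool_rot: [2.175, 2.266, 0.003]
wrist_force: [0.1, -0.4, 6.6]
gripper_width: 0.0446
grip_force: 60.6
```

```bash
python3 -m inch '[[4.0,[0,0,-1.0],[0,0,0]],[4.0,[0,0,-2.0],[0,0,0]],[4.0,[0,0,-4],[0,0,0]],[4.0,[0,0,-4],[0,0,0]],[4.0,[0,0,-4],[0,0,0]],[4.0,[0,0,-4.2],[0,0,0]],[4,[0,0,0],[0,0,-0.11]],[4.0,[-4.62,1.6,0],[0,0,0]],[4.0,[-4.62,1.6,0],[0,0,0]],[4.0,[-4.62,1.6,0],[0,0,0]],[4.0,[-4.62,1.6,0],[0,0,0]],[4.0,[-4.62,1.6,0],[0,0,0]],[4.0,[-4.62,1.6,0],[0,0,0]],[4.0,[-4.62,1.6,0],[0,0,0]]]'
python3 -m inch '[[4.0,[0,0,0],[0,0,0]],[4.0,[0,0,0],[0,0,0]],[4.0,[0,0,0],[0,0,0]],[4.0,[0,0,0],[0,0,0]],[4.0,[0,0,0],[0,0,0]],[4.0,[0,0,0],[0,0,0]],[4.0,[0,0,0],[0,0,0]]]'
python3 go.py .7047 .0868 .166 .15
```

```text
clock: 39.85
eef_pos: [0.704, 0.0846, 0.2476]
tool_rot: [-2.046, -2.381, 0.003]
wrist_force: [1.1, 0.5, -1.8]
gripper_width: 0.0445
grip_force: 62.1
clock: 40.55
eef_pos: [0.7041, 0.0873, 0.249]
tool_rot: [2.046, 2.384, 0.0]
wrist_force: [-0.2, -1.1, -2.7]
gripper_width: 0.0445
grip_force: 62.3
t 40.55 p [0.7041 0.0873 0.249 ] rot [2.046 2.384 0.   ] F [-0.2 -1.1 -2.7] T [-0.   -0.03 -0.02] w 0.0445 g 62.3 q [ 0.09  0.32  1.5  -0.    1.32 -0.06]
psi now 0.1521 tilt [0.0002 0.    ]
turn rz 0.0021 shift cm after turn [-0.06  0.05  8.3 ] shift before turn [-0.06  0.05  8.3 ]
```

```bash
python3 -m inch '[[4.0,[-0.06,0.05,3.0],[0,0,0]],[4.0,[0,0,3.0],[0,0,0]],[4.0,[0,0,2.4],[0,0,0]],[4.0,[0,0,0],[0,0,0]],[4.0,[0,0,0],[0,0,0]],[4.0,[0,0,0],[0,0,0]],[4.0,[0,0,0],[0,0,0]],[4.0,[0,0,0],[0,0,0]],[4.0,[0,0,0.3],[0,0,0]],[4.0,[0,0,0.3],[0,0,0]],[4.0,[0,0,0.3],[0,0,0]],[4.0,[0,0,0],[0,0,0]],[4.0,[0,0,0],[0,0,0]]]'
for i in 1 2 3; do python3 -m inch '[[4.0,[0,0,0.15],[0,0,0]],[4.0,[0,0,0.15],[0,0,0]],[4.0,[0,0,0],[0,0,0]],[4.0,[0,0,0],[0,0,0]]]' | egrep 'eef|wrist_force'; done
```

```text
clock: 41.85
eef_pos: [0.7046, 0.0859, 0.1553]
tool_rot: [-2.047, -2.382, 0.001]
wrist_force: [0.0, -0.3, -3.0]
gripper_width: 0.0446
grip_force: 62.3
eef_pos: [0.7048, 0.086, 0.1527]
wrist_force: [-0.0, 0.1, -2.9]
eef_pos: [0.7048, 0.086, 0.1496]
wrist_force: [0.2, -0.1, -2.2]
eef_pos: [0.7048, 0.086, 0.1466]
wrist_force: [0.0, -0.0, -2.0]
```

```bash
for i in 1 2 3 4; do python3 -m inch '[[4.0,[0,0,0.15],[0,0,0]],[4.0,[0,0,0.15],[0,0,0]],[4.0,[0,0,0],[0,0,0]],[4.0,[0,0,0],[0,0,0]]]' | egrep 'eef|wrist_force'; done
```

```text
eef_pos: [0.7048, 0.086, 0.1437]
wrist_force: [0.2, -0.1, -2.1]
eef_pos: [0.7048, 0.086, 0.1406]
wrist_force: [-0.5, -0.3, -2.4]
eef_pos: [0.7048, 0.086, 0.1376]
wrist_force: [0.6, -0.1, -2.4]
eef_pos: [0.7048, 0.086, 0.1346]
wrist_force: [-0.4, 0.3, -3.1]
```

Past the key; going home, then release and look at the grey tray.

```bash
for i in 1 2 3; do python3 -m inch '[[4.0,[0,0,0.3],[0,0,0]],[4.0,[0,0,0.3],[0,0,0]],[4.0,[0,0,0.25],[0,0,0]],[4.0,[0,0,0],[0,0,0]],[4.0,[0,0,0],[0,0,0]]]' | egrep 'eef|wrist_force'; done
for i in 1 2; do python3 -m inch '[[4.0,[0,0,0.1],[0,0,0]],[4.0,[0,0,0.05],[0,0,0]],[4.0,[0,0,0],[0,0,0]],[4.0,[0,0,0],[0,0,0]]]' | egrep 'eef|wrist_force'; done
```

```text
eef_pos: [0.7047, 0.086, 0.126]
wrist_force: [0.1, -0.7, -3.1]
eef_pos: [0.7048, 0.086, 0.1176]
wrist_force: [0.8, 0.3, -2.1]
eef_pos: [0.7047, 0.086, 0.109]
wrist_force: [-0.1, 0.8, -2.1]
eef_pos: [0.7049, 0.086, 0.1078]
wrist_force: [-0.7, 0.2, -2.7]
eef_pos: [0.7051, 0.086, 0.1072]
wrist_force: [-2.1, 0.3, 4.6]
```

```bash
python3 -m inch '[[4.0,[0,0,0.1],[0,0,0]],[4.0,[0,0,0],[0,0,0]],[4.5,[0,0,-0.2],[0,0,0]],[5.5,[0,0,0],[0,0,0]],[6.2,[0,0,0],[0,0,0]],[6.2,[0,0,0],[0,0,0]],[6.2,[0,0,0],[0,0,0]],[6.2,[0,0,-2],[0,0,0]],[6.2,[0,0,-3],[0,0,0]],[6.2,[0,0,-3],[0,0,0]],[6.2,[0,0,-3],[0,0,0]],[6.2,[0,0,0],[0,0,0.11]],[6.2,[3.5,-3,0],[0,0,0]],[6.2,[3.5,-3,0],[0,0,0]],[6.2,[3.5,-3,0],[0,0,0]],[6.2,[0,0,0],[0,0,0]],[6.2,[0,0,0],[0,0,0]],[6.2,[0,0,0],[0,0,0]],[6.2,[0,0,0],[0,0,0]]]'
python3 lens.py |egrep ' 0.3[6-9]'; python3 go.py .4685 .387 .13 .04
```

```text
clock: 48.85
eef_pos: [0.6116, 0.1862, 0.2173]
tool_rot: [2.177, 2.265, 0.0]
wrist_force: [-0.1, -1.0, -0.2]
gripper_width: 0.0621
grip_force: 0.0
top [ 98.3 161.7] 87 [0.6694 0.3766]
top [ 89. 254.] 221 [0.4678 0.3859]
scene [426.9 300.2] 222 [0.4717 0.3859]
scene [343.5 360.8] 85 [0.6938 0.3617]
t 48.95 p [0.6115 0.1862 0.2171] rot [ 2.177  2.265 -0.   ] F [0.7 0.6 0.1] T [ 0.01  0.03 -0.05] w 0.0618 g 0.0 q [ 0.26  0.21  1.7  -0.    1.23  0.22]
psi now 0.0394 tilt [ 0.     -0.0001]
turn rz -0.0006 shift cm after turn [ 20.63 -13.48   8.71] shift before turn [ 20.63 -13.5    8.71]
```

```bash
python3 -m inch '[[6.2,[3.42,-2.24,0.4],[0,0,0]],[6.2,[3.42,-2.24,0.4],[0,0,0]],[6.2,[3.42,-2.24,0.4],[0,0,0]],[6.2,[3.42,-2.24,0.4],[0,0,0]],[6.2,[3.42,-2.24,0.4],[0,0,0]],[6.2,[3.42,-2.24,0.4],[0,0,0]],[6.2,[0,0,3],[0,0,0]],[6.2,[0,0,3.3],[0,0,0]],[6.2,[0,0,0],[0,0,0]],[6.2,[0,0,0],[0,0,0]],[6.2,[0,0,0],[0,0,0]],[6.2,[0,0,0],[0,0,0]],[6.2,[0,0,0],[0,0,0]],[6.2,[0,0,0],[0,0,0]]]'
python3 go.py .469 .3862 .058 .04
```

```text
clock: 50.35
eef_pos: [0.4686, 0.3869, 0.1314]
tool_rot: [2.176, 2.266, 0.003]
wrist_force: [-0.0, -0.4, 0.6]
gripper_width: 0.062
grip_force: 0.0
t 50.35 p [0.4686 0.3869 0.1314] rot [2.176 2.266 0.003] F [-0.  -0.4  0.6] T [-0.03  0.02  0.02] w 0.062 g 0.0 q [0.65 0.22 1.85 0.   1.07 0.61]
psi now 0.0406 tilt [0.0014 0.0012]
turn rz 0.0006 shift cm after turn [-0.08  0.03  7.34] shift before turn [-0.08  0.02  7.34]
```

```bash
python3 -m inch '[[6.2,[-0.08,0.03,1.3],[0,0,0]],[6.2,[0,0,1.5],[0,0,0]],[6.2,[0,0,1.5],[0,0,0]],[6.2,[0,0,1.5],[0,0,0]],[6.2,[0,0,1.5],[0,0,0]],[6.2,[0,0,0],[0,0,0]],[6.2,[0,0,0],[0,0,0]],[6.2,[0,0,0],[0,0,0]],[6.2,[0,0,0],[0,0,0]]]'
python3 -m inch '[[4.0,[0,0,0],[0,0,0]],[4.0,[0,0,0],[0,0,0]],[4.0,[0,0,0],[0,0,0]],[4.0,[0,0,0],[0,0,0]],[4.0,[0,0,0],[0,0,0]],[4.0,[0,0,0],[0,0,0]]]' 20
python3 -m inch '[[4.0,[0,0,0],[0,0,0]],[4.0,[0,0,0],[0,0,0]],[4.0,[0,0,0],[0,0,0]]]' 60
```

```text
clock: 51.25
eef_pos: [0.469, 0.3865, 0.0584]
tool_rot: [2.175, 2.266, 0.003]
wrist_force: [-0.5, -0.7, -0.1]
gripper_width: 0.0622
grip_force: 0.0
clock: 51.85
eef_pos: [0.469, 0.3864, 0.0583]
tool_rot: [2.175, 2.266, 0.003]
wrist_force: [-0.3, -0.3, 6.2]
gripper_width: 0.0455
grip_force: 21.0
clock: 52.15
eef_pos: [0.469, 0.3865, 0.0585]
tool_rot: [2.175, 2.266, 0.003]
wrist_force: [0.7, -0.6, 6.8]
gripper_width: 0.0448
grip_force: 60.2
```

```bash
python3 -m inch '[[4.0,[0,0,-1.0],[0,0,0]],[4.0,[0,0,-2.0],[0,0,0]],[4.0,[0,0,-4],[0,0,0]],[4.0,[0,0,-4],[0,0,0]],[4.0,[0,0,-4],[0,0,0]],[4.0,[0,0,-4.2],[0,0,0]],[4,[0,0,0],[0,0,0.15]],[4.0,[-4.11,2.48,0],[0,0,0]],[4.0,[-4.11,2.48,0],[0,0,0]],[4.0,[-4.11,2.48,0],[0,0,0]],[4.0,[-4.11,2.48,0],[0,0,0]],[4.0,[-4.11,2.48,0],[0,0,0]],[4.0,[-4.11,2.48,0],[0,0,0]],[4.0,[-4.11,2.48,0],[0,0,0]]]'
python3 -m inch '[[4.0,[0,0,0],[0,0,0]],[4.0,[0,0,0],[0,0,0]],[4.0,[0,0,0],[0,0,0]],[4.0,[0,0,0],[0,0,0]],[4.0,[0,0,0],[0,0,0]],[4.0,[0,0,0],[0,0,0]],[4.0,[0,0,0],[0,0,0]]]'
python3 go.py .6101 .0812 .166 -.11
```

```text
clock: 53.55
eef_pos: [0.6091, 0.0792, 0.2484]
tool_rot: [-2.338, -2.096, 0.002]
wrist_force: [0.0, 0.5, -1.9]
gripper_width: 0.0444
grip_force: 62.0
clock: 54.25
eef_pos: [0.6094, 0.0818, 0.2494]
tool_rot: [2.338, 2.098, 0.0]
wrist_force: [-0.3, -1.3, -2.8]
gripper_width: 0.0448
grip_force: 62.2
t 54.25 p [0.6094 0.0818 0.2494] rot [2.338 2.098 0.   ] F [-0.3 -1.3 -2.8] T [0.02 0.04 0.03] w 0.0448 g 62.2 q [0.09 0.14 1.72 0.   1.28 0.2 ]
psi now -0.1078 tilt [0.0001 0.    ]
turn rz 0.0022 shift cm after turn [-0.05  0.08  8.34] shift before turn [-0.05  0.08  8.34]
```

```bash
python3 -m inch '[[4.0,[-0.05,0.08,3.0],[0,0,0]],[4.0,[0,0,3.0],[0,0,0]],[4.0,[0,0,2.4],[0,0,0]],[4.0,[0,0,0],[0,0,0]],[4.0,[0,0,0],[0,0,0]],[4.0,[0,0,0],[0,0,0]],[4.0,[0,0,0],[0,0,0]],[4.0,[0,0,0],[0,0,0]],[4.0,[0,0,0.3],[0,0,0]],[4.0,[0,0,0.3],[0,0,0]],[4.0,[0,0,0.3],[0,0,0]],[4.0,[0,0,0],[0,0,0]],[4.0,[0,0,0],[0,0,0]]]'
for i in 1 2 3; do python3 -m inch '[[4.0,[0,0,0.15],[0,0,0]],[4.0,[0,0,0.15],[0,0,0]],[4.0,[0,0,0],[0,0,0]],[4.0,[0,0,0],[0,0,0]]]' | egrep 'eef|wrist_force'; done
```

```text
clock: 55.55
eef_pos: [0.6101, 0.0804, 0.1559]
tool_rot: [-2.339, -2.097, 0.001]
wrist_force: [-0.3, -0.6, -3.0]
gripper_width: 0.0447
grip_force: 62.2
eef_pos: [0.6102, 0.0805, 0.1532]
wrist_force: [-0.4, -0.7, -2.0]
eef_pos: [0.6102, 0.0805, 0.1502]
wrist_force: [-0.5, 0.4, -2.2]
eef_pos: [0.6102, 0.0805, 0.1471]
wrist_force: [0.2, -0.0, -2.0]
```

```bash
for i in 1 2 3 4; do python3 -m inch '[[4.0,[0,0,0.15],[0,0,0]],[4.0,[0,0,0.15],[0,0,0]],[4.0,[0,0,0],[0,0,0]],[4.0,[0,0,0],[0,0,0]]]' | egrep 'eef|wrist_force'; done
```

```text
eef_pos: [0.6102, 0.0805, 0.1441]
wrist_force: [-0.4, 0.2, -2.0]
eef_pos: [0.6102, 0.0805, 0.1412]
wrist_force: [0.8, -0.9, -2.4]
eef_pos: [0.6102, 0.0805, 0.1381]
wrist_force: [0.6, 0.8, -2.4]
eef_pos: [0.6102, 0.0805, 0.1352]
wrist_force: [-0.1, 0.0, -2.2]
```

```bash
for i in 1 2 3; do python3 -m inch '[[4.0,[0,0,0.3],[0,0,0]],[4.0,[0,0,0.3],[0,0,0]],[4.0,[0,0,0.25],[0,0,0]],[4.0,[0,0,0],[0,0,0]],[4.0,[0,0,0],[0,0,0]]]' | egrep 'eef|wrist_force'; done
for i in 1 2; do python3 -m inch '[[4.0,[0,0,0.1],[0,0,0]],[4.0,[0,0,0.05],[0,0,0]],[4.0,[0,0,0],[0,0,0]],[4.0,[0,0,0],[0,0,0]]]' | egrep 'eef|wrist_force'; done
```

```text
eef_pos: [0.6102, 0.0805, 0.1266]
wrist_force: [-0.5, 0.7, -1.7]
eef_pos: [0.6102, 0.0804, 0.1181]
wrist_force: [0.4, -0.8, -1.9]
eef_pos: [0.6102, 0.0804, 0.1096]
wrist_force: [-0.1, 1.1, -1.8]
eef_pos: [0.6103, 0.0805, 0.1083]
wrist_force: [-0.5, -0.4, -1.6]
eef_pos: [0.6105, 0.0805, 0.1077]
wrist_force: [-2.7, 0.4, 6.0]
```

```bash
python3 -m inch '[[4.0,[0,0,0.1],[0,0,0]],[4.0,[0,0,0],[0,0,0]],[4.5,[0,0,-0.2],[0,0,0]],[5.5,[0,0,0],[0,0,0]],[6.2,[0,0,0],[0,0,0]],[6.2,[0,0,0],[0,0,0]],[6.2,[0,0,0],[0,0,0]],[6.2,[0,0,-2],[0,0,0]],[6.2,[0,0,-3],[0,0,0]],[6.2,[0,0,-3],[0,0,0]],[6.2,[0,0,-3],[0,0,0]],[3,[-3.81,-2.08,0],[0,0,0]],[0,[-3.81,-2.08,0],[0,0,0]],[0,[-3.81,-2.08,0],[0,0,0]],[0,[-3.81,-2.08,0],[0,0,0]],[0,[0,0,3],[0,0,0]],[0,[0,0,3],[0,0,0]],[0,[0,0,0],[0,0,0]],[0,[0,0,0],[0,0,0]],[0,[0,0,0],[0,0,0]]]'
python3 -m inch '[[0,[0,0,0],[0,0,0]],[0,[0,0,0],[0,0,0]]]' >/dev/null
python3 go.py .511 -.062 .114 -.108
python3 - <<'E'
from h import *
save('scene','btn',(170,100,370,250),4)
print((proj('scene',[[.511,-.062,.112]])-[170,100])*4)
E
```

```text
clock: 62.65
eef_pos: [0.5124, -0.0619, 0.1594]
tool_rot: [2.337, 2.096, 0.002]
wrist_force: [0.6, -1.1, 0.6]
gripper_width: 0.0001
grip_force: 0.0
t 62.85 p [ 0.5121 -0.0619  0.1592] rot [2.337e+00 2.096e+00 2.000e-03] F [-0.3 -0.6 -1.1] T [-0.    0.   -0.01] w 0.0002 g 0.0 q [-0.17  0.02  2.02  0.    1.1  -0.06]
psi now -0.1084 tilt [ 0.0025 -0.0004]
turn rz -0.0004 shift cm after turn [-0.02 -0.11  4.52] shift before turn [-0.02 -0.12  4.52]
[[435.90712393 282.02422334]]
```

View pics/btn.png

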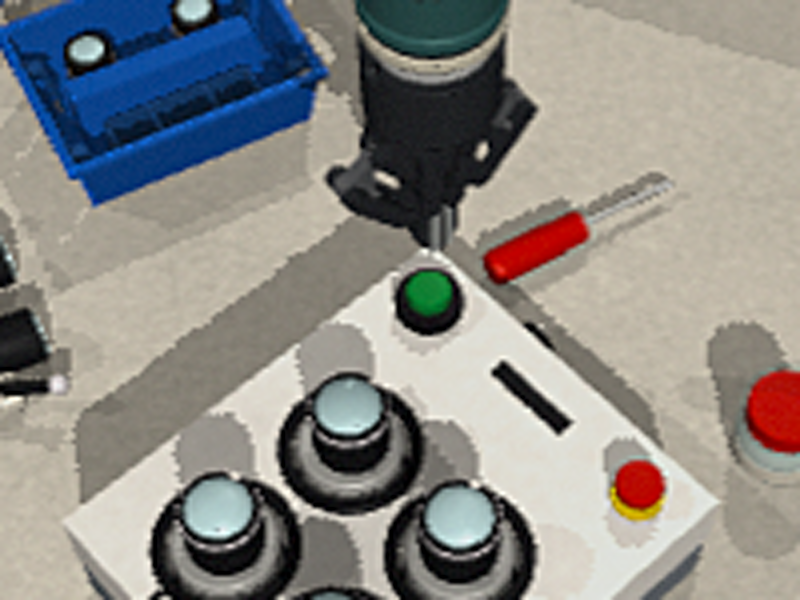

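Three holders visible stand flush (a 4th at the crop's bottom edge); button top at crop (429,290), a few mm from my estimate (436,282). Correct and press.

Run:
```python
from h import *
print(at_z('scene',(277.2,172.3),.112)); print(at_z('top',(300.9,230),.112),at_z('top',(300.8,228.9),.112))
```

```text
[ 0.51770065 -0.06069478  0.112     ]
[ 0.51179024 -0.06074317  0.112     ] [ 0.51413716 -0.06058265  0.112     ]
```

```bash
python3 -m inch '[[0,[0.15,0.28,2],[0,0,0]],[0,[0,0,2],[0,0,0]],[0,[0,0,0],[0,0,0]],[0,[0,0,0],[0,0,0]],[0,[0,0,0],[0,0,0]],[0,[0,0,0],[0,0,0]],[0,[0,0,0],[0,0,0]]]' |egrep 'eef|wrist_f'
for i in 1 2 3 4; do python3 -m inch '[[0,[0,0,0.3],[0,0,0]],[0,[0,0,0],[0,0,0]],[0,[0,0,0],[0,0,0]],[0,[0,0,0],[0,0,0]]]' | egrep 'eef|wrist_force'; done
```

```text
eef_pos: [0.5147, -0.0609, 0.1188]
wrist_force: [-0.6, -0.8, 0.3]
eef_pos: [0.5139, -0.0608, 0.1147]
wrist_force: [-0.0, 0.9, 0.2]
eef_pos: [0.5141, -0.0608, 0.112]
wrist_force: [0.6, -0.7, 0.9]
eef_pos: [0.5142, -0.0608, 0.1091]
wrist_force: [0.3, -0.2, 3.2]
eef_pos: [0.5143, -0.0609, 0.1061]
wrist_force: [-1.3, -0.0, 5.6]
```

```bash
python3 -m inch '[[0,[0,0,0.2],[0,0,0]],[0,[0,0,0.1],[0,0,0]],[0,[0,0,0],[0,0,0]],[0,[0,0,0],[0,0,0]]]' | egrep 'eef|wrist_force'
python3 -m inch '[[0,[0,0,-2],[0,0,0]],[0,[0,0,-3],[0,0,0]],[0,[0,0,-4],[0,0,0]],[0,[0,0,-4],[0,0,0]],[6,[0,-4,0],[0,0,0]],[7,[0,-4,0],[0,0,0]],[7,[0,0,0],[0,0,0]],[7,[0,0,0],[0,0,0]],[7,[0,0,0],[0,0,0]],[7,[0,0,0],[0,0,0]],[7,[0,0,0],[0,0,0]]]'
python3 - <<'E'
from h import *
T=bot.read_camera('top')[:,:,::-1];S=bot.read_camera('scene')[:,:,::-1]
c=lambda im,x,y,w,h:cv2.resize(im[y:y+h,x:x+w],(400,300),interpolation=cv2.INTER_CUBIC)
cv2.imwrite('pics/trays.png',np.vstack([np.hstack([c(T,55,170,140,105+0),c(T,370,170,140,105)]),np.hstack([c(S,330,250,140,105),c(S,140,70,140,105)])]))
for n in('trayA_ridge','trayA_card','trayB_ridge','trayB_card'):
    for cam in('top','scene'):
        for r in bot.place_of(cam,n)[:2]: print(n,cam,np.round(r['uv'],1),round(r['score'],2),at_z(cam,r['uv'],.048)[:2].round(4))
E
```

```text
eef_pos: [0.5144, -0.0609, 0.1057]
wrist_force: [-7.0, 2.3, 22.3]
clock: 66.7
eef_pos: [0.4351, -0.0522, 0.2326]
tool_rot: [-2.339, -2.097, 0.0]
wrist_force: [0.6, -0.3, -0.5]
gripper_width: 0.0703
grip_force: 0.0
trayA_ridge top [436.4 233.7] 0.91 [ 0.5107 -0.3664]
trayA_ridge top [453.9 221.2] 0.62 [ 0.5385 -0.4074]
trayA_ridge scene [208.6 114.8] 0.81 [ 0.5166 -0.3701]
trayA_card top [430.6 271.6] 0.57 [ 0.4268 -0.3477]
trayA_card top [114.3 237.7] 0.33 [0.5086 0.3476]
trayA_card scene [237.  103.2] 0.89 [ 0.4282 -0.3538]
trayB_ridge top [112.7 236. ] 0.73 [0.5124 0.3512]
trayB_ridge scene [398.6 306.8] 0.97 [0.5104 0.3548]
trayB_card top [116.3 281.6] 0.96 [0.4123 0.3388]
trayB_card scene [423.7 282.8] 0.72 [0.425  0.3534]
trayB_card scene [235.5 102.1] 0.42 [ 0.429  -0.3599]
```

View pics/trays.png

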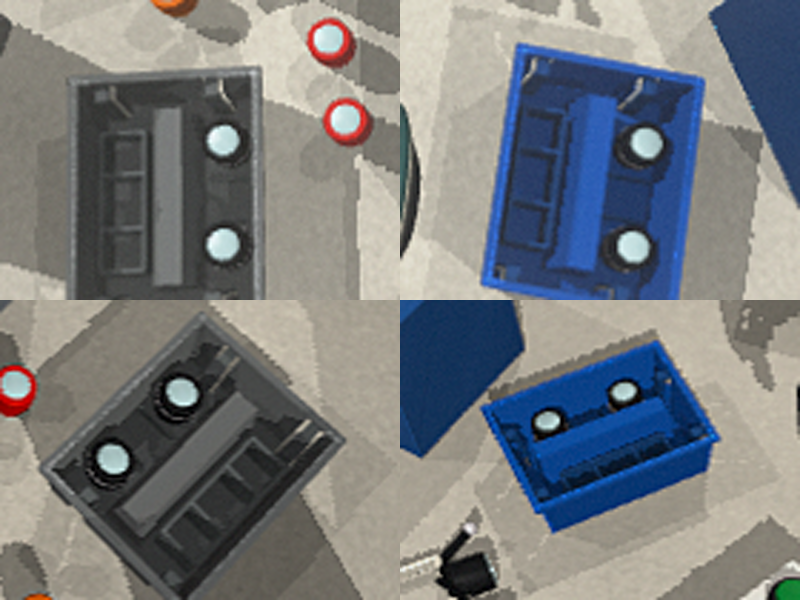

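Button bottomed out. Picture shows cells empty and the eyepieces in place in both trays; neither tray has moved. Now grip the blue tray's ridge.

```bash
python3 -m inch '[[4.2,[0,0,0],[0,0,0.1385]],[4.2,[0,0,0],[0,0,0.1385]],[4.2,[0,0,0],[0,0,0.1385]],[4.2,[0,0,0],[0,0,0.1385]],[4.2,[0,0,0],[0,0,0.1385]],[4.2,[0,0,0],[0,0,0.1385]],[4.2,[0,0,0],[0,0,0.1385]],[4.2,[0,0,0],[0,0,0.1385]],[4.2,[0,0,0],[0,0,0.1385]],[4.2,[0,0,0],[0,0,0.1385]],[4.2,[0,0,0],[0,0,0.1385]],[4.2,[0,0,0],[0,0,0.1385]],[4.2,[0,0,0],[0,0,0]],[4.2,[0,0,0],[0,0,0]],[4.2,[0,0,0],[0,0,0]],[4.2,[0,0,0],[0,0,0]]]'
python3 go.py .511 -.3675 .11 -1.77
```

```text
clock: 68.8
eef_pos: [0.4344, -0.0521, 0.2328]
tool_rot: [3.126, -0.312, 0.0]
wrist_force: [-0.4, 0.1, 1.0]
gripper_width: 0.0422
grip_force: 0.0
t 68.8 p [ 0.4344 -0.0521  0.2328] rot [ 3.126 -0.312  0.   ] F [-0.4  0.1  1. ] T [-0.08  0.03 -0.04] w 0.0422 g 0.0 q [-0.18 -0.2   2.08 -0.    1.26  1.59]
psi now -1.7696 tilt [ 0. -0.]
turn rz 0.0004 shift cm after turn [13.75 29.4  12.28] shift before turn [13.74 29.41 12.28]
```

```bash
python3 -m inch '[[4.2,[1.72,3.68,0.3],[0,0,0]],[4.2,[1.72,3.68,0.3],[0,0,0]],[4.2,[1.72,3.68,0.3],[0,0,0]],[4.2,[1.72,3.68,0.3],[0,0,0]],[4.2,[1.72,3.68,0.3],[0,0,0]],[4.2,[1.72,3.68,0.3],[0,0,0]],[4.2,[1.72,3.68,0.3],[0,0,0]],[4.2,[1.72,3.68,0.3],[0,0,0]],[4.2,[0,0,3.5],[0,0,0]],[4.2,[0,0,3.5],[0,0,0]],[4.2,[0,0,3],[0,0,0]],[4.2,[0,0,0],[0,0,0]],[4.2,[0,0,0],[0,0,0]],[4.2,[0,0,0],[0,0,0]],[4.2,[0,0,0],[0,0,0]],[4.2,[0,0,0],[0,0,0]],[4.2,[0,0,0],[0,0,0]]]'
python3 go.py .511 -.3675 .022 -1.77
python3 - <<'E'
from h import *
save('scene','grA',(150,50,290,155),5)
a=np.array
R=[.511,-.3675,.048]
ex=a([np.cos(-.2),np.sin(-.2),0]);
print(((proj('scene',[a(R)-.069*ex,R,a(R)+.069*ex])-[150,50])*5).round())
E
```

```text
clock: 70.5
eef_pos: [0.5114, -0.3683, 0.1101]
tool_rot: [3.125, -0.313, 0.003]
wrist_force: [1.1, -0.5, -0.2]
gripper_width: 0.0422
grip_force: 0.0
t 70.5 p [ 0.5114 -0.3683  0.1101] rot [ 3.125e+00 -3.130e-01  3.000e-03] F [ 1.1 -0.5 -0.2] T [ 0.   -0.01 -0.05] w 0.0422 g 0.0 q [-0.66  0.28  1.82  0.    1.04  1.11]
psi now -1.7708 tilt [ 0.0017 -0.0013]
turn rz -0.0008 shift cm after turn [-0.06 -0.07  8.81] shift before turn [-0.07 -0.08  8.81]
[[414. 279.]
 [304. 322.]
 [191. 366.]]
```

View pics/grA.png

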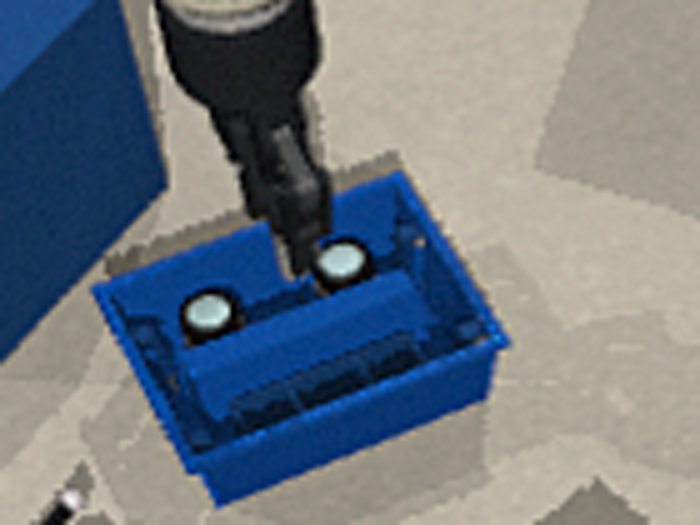

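The projected ridge line (191,366)–(414,279) lies on the ridge in the picture. Descending.

```bash
python3 -m inch '[[4.2,[-0.06,-0.07,2],[0,0,0]],[4.2,[0,0,2],[0,0,0]],[4.2,[0,0,1.5],[0,0,0]],[4.2,[0,0,0],[0,0,0]],[4.2,[0,0,0],[0,0,0]],[4.2,[0,0,0],[0,0,0]]]'|egrep 'eef|wrist_f'
for i in 1 2 3; do python3 -m inch '[[4.2,[0,0,0.5],[0,0,0]],[4.2,[0,0,0.5],[0,0,0]],[4.2,[0,0,0],[0,0,0]],[4.2,[0,0,0],[0,0,0]]]' | egrep 'eef|wrist_force'; done
```

```text
eef_pos: [0.5111, -0.3678, 0.0549]
wrist_force: [-0.4, 0.6, 0.3]
eef_pos: [0.5101, -0.367, 0.0435]
wrist_force: [0.2, 0.4, -0.4]
eef_pos: [0.51, -0.3669, 0.0333]
wrist_force: [0.7, -0.2, 0.5]
eef_pos: [0.51, -0.367, 0.0234]
wrist_force: [-0.4, 0.1, -0.0]
```

```bash
python3 -m inch '[[1,[0,0,0],[0,0,0]],[1,[0,0,0],[0,0,0]],[1,[0,0,0],[0,0,0]],[1,[0,0,0],[0,0,0]],[1,[0,0,0],[0,0,0]],[1,[0,0,0],[0,0,0]]]' 25
python3 -m inch '[[1,[0,0,0],[0,0,0]],[1,[0,0,0],[0,0,0]],[1,[0,0,0],[0,0,0]],[1,[0,0,0],[0,0,0]]]' 90
```

```text
clock: 72.95
eef_pos: [0.5104, -0.3671, 0.024]
tool_rot: [-3.126, 0.314, -0.0]
wrist_force: [-0.5, 1.9, 2.9]
gripper_width: 0.0275
grip_force: 24.8
clock: 73.35
eef_pos: [0.5106, -0.3673, 0.0244]
tool_rot: [3.126, -0.314, 0.001]
wrist_force: [-1.2, 3.1, 5.5]
gripper_width: 0.0247
grip_force: 87.9
```

```bash
python3 -m inch '[[1,[0,0,-0.5],[0,0,0]],[1,[0,0,-1],[0,0,0]],[1,[0,0,-1.5],[0,0,0]],[1,[0,0,-2],[0,0,0]],[1,[0,0,0],[0,0,0]],[1,[0,0,0],[0,0,0]],[1,[0,0,0],[0,0,0]],[1,[0,0,0],[0,0,0]]]'
python3 - <<'E'
from h import *
st()
save('scene','liftA',(150,50,290,155),5)
E
```

```text
clock: 74.15
eef_pos: [0.5094, -0.3665, 0.0725]
tool_rot: [-3.125, 0.314, 0.003]
wrist_force: [-0.8, 0.0, -3.0]
gripper_width: 0.0249
grip_force: 87.5
t 74.15 p [ 0.5094 -0.3665  0.0725] rot [-3.125e+00  3.140e-01  3.000e-03] F [-0.8  0.  -3. ] T [0.08 0.   0.01] w 0.0249 g 87.5 q [-0.66  0.32  1.85 -0.    0.98  1.11]
```

View pics/liftA.png

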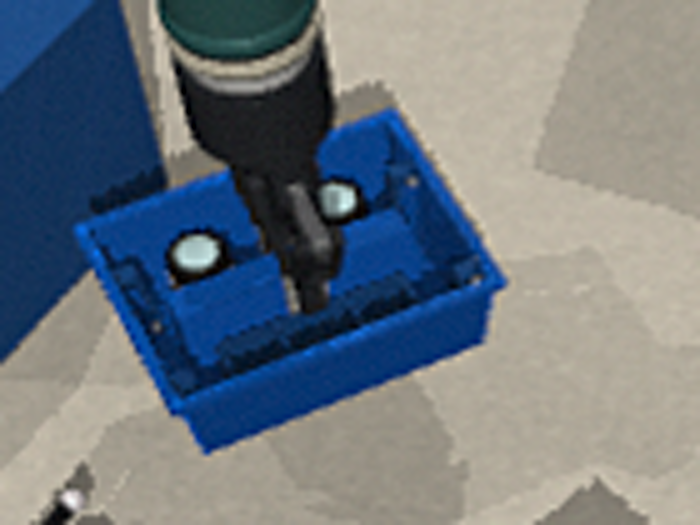

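The tray hangs level with both eyepieces in place (crop (197,255) and (340,200)). Raise, clear and turn.

```bash
python3 -m inch '[[1,[0,0,-1],[0,0,0]],[1,[0,0,-2],[0,0,0]],[1,[0,0,-2.5],[0,0,0]],[1,[0,0,-2.5],[0,0,0]],[1,[0,0,-2.5],[0,0,0]],[1,[0,0,-2.5],[0,0,0]],[1,[0,0,-2.5],[0,0,0]],[1,[0,0,-1.5],[0,0,0]],[1,[0,0,-0.5],[0,0,0]],[1,[-0.2,-1,0],[0,0,0]],[1,[-0.4,-2,0],[0,0,0]],[1,[-0.5,-2.5,0],[0,0,0]],[1,[-0.5,-2.5,0],[0,0,0]],[1,[-0.5,-2.5,0],[0,0,0]],[1,[-0.5,-2.5,0],[0,0,0]],[1,[-0.5,-2.5,0],[0,0,0]],[1,[-0.4,-2,0],[0,0,0]],[1,[-0.2,-1,0],[0,0,0]]]'
python3 -m inch '[[1,[0,0,0],[0,0,-0.05]],[1,[0,0,0],[0,0,-0.09]],[1,[0,0,0],[0,0,-0.11]],[1,[0,0,0],[0,0,-0.11]],[1,[0,0,0],[0,0,-0.11]],[1,[0,0,0],[0,0,-0.11]],[1,[0,0,0],[0,0,-0.11]],[1,[0,0,0],[0,0,-0.11]],[1,[0,0,0],[0,0,-0.11]],[1,[0,0,0],[0,0,-0.11]],[1,[0,0,0],[0,0,-0.11]],[1,[0,0,0],[0,0,-0.11]],[1,[0,0,0],[0,0,-0.11]],[1,[0,0,0],[0,0,-0.11]],[1,[0,0,0],[0,0,-0.11]],[1,[0,0,0],[0,0,-0.11]],[1,[0,0,0],[0,0,-0.11]],[1,[0,0,0],[0,0,-0.11]]]'
python3 -m inch '[[1,[0,0,0],[0,0,-0.11]],[1,[0,0,0],[0,0,-0.11]],[1,[0,0,0],[0,0,-0.11]],[1,[0,0,0],[0,0,-0.11]],[1,[0,0,0],[0,0,-0.11]],[1,[0,0,0],[0,0,-0.11]],[1,[0,0,0],[0,0,-0.11]],[1,[0,0,0],[0,0,-0.11]],[1,[0,0,0],[0,0,-0.11]],[1,[0,0,0],[0,0,-0.11]],[1,[0,0,0],[0,0,-0.11]],[1,[0,0,0],[0,0,-0.11]],[1,[0,0,0],[0,0,-0.09]],[1,[0,0,0],[0,0,-0.05]],[1,[0,0,0],[0,0,0]],[1,[0,0,0],[0,0,0]],[1,[0,0,0],[0,0,0]],[1,[0,0,0],[0,0,0]]]'
python3 go.py .509 .3492 .24 1.614
```

```text
clock: 76.0
eef_pos: [0.5093, -0.175, 0.2468]
tool_rot: [-3.124, 0.31, 0.006]
wrist_force: [-0.1, -0.5, -3.5]
gripper_width: 0.0245
grip_force: 87.7
clock: 77.8
eef_pos: [0.5099, -0.1778, 0.2474]
tool_rot: [-2.067, -2.363, 0.001]
wrist_force: [-0.2, -0.6, -3.3]
gripper_width: 0.0253
grip_force: 87.7
clock: 79.6
eef_pos: [0.5107, -0.1784, 0.2486]
tool_rot: [0.028, -3.141, -0.0]
wrist_force: [0.5, 0.4, -4.1]
gripper_width: 0.025
grip_force: 87.7
t 79.6 p [ 0.5107 -0.1784  0.2486] rot [ 0.028 -3.141 -0.   ] F [ 0.5  0.4 -4.1] T [ 0.   -0.02  0.01] w 0.025 g 87.7 q [-0.38 -0.    1.87 -0.    1.27 -1.97]
psi now 1.5885 tilt [-0.0003  0.0001]
turn rz -0.0255 shift cm after turn [-2.11 52.72  0.86] shift before turn [-0.76 52.75  0.87]
```

```bash
python3 -m inch '[[1,[0,0,0],[0,0,-0.0255]],[1,[0,1,0],[0,0,0]],[1,[0,2,0],[0,0,0]],[1,[0,3,0],[0,0,0]],[1,[0,3,0],[0,0,0]],[1,[0,2,0],[0,0,0]],[1,[0,1,0],[0,0,0]],[1,[0,0,0],[0,0,0]],[1,[0,0,0],[0,0,0]],[1,[0,0,0],[0,0,0]]]'|egrep eef
python3 lens.py | egrep ' 0.(29|3)'
python3 - <<'E'
from h import *
T=bot.read_camera('top')[:,:,::-1];S=bot.read_camera('scene')[:,:,::-1]
c=lambda im,x,y,w,h:cv2.resize(im[y:y+h,x:x+w],(400,400),interpolation=cv2.INTER_CUBIC)
cv2.imwrite('pics/grey.png',np.hstack([c(T,60,185,110,110),c(S,330,250,140,140)]))
# predicted rim corners with est pose
c0=np.array([.509,.3492]);y=.043;R=np.array([[np.cos(y),-np.sin(y)],[np.sin(y),np.cos(y)]])
P=[[*(c0+R@np.array(v)),.056] for v in [(.093,.07),(.093,-.07),(-.093,-.07),(-.093,.07)]]+[[*(c0+R@np.array(v)),.048] for v in [(.069,0),(-.069,0)]]
print(((proj('top',P)-[60,185])*400/110).round().tolist());print(((proj('scene',P)-[330,250])*400/140).round().tolist())
E
```

```text
eef_pos: [0.5057, -0.0594, 0.2488]
top [113.3 165. ] 61 [0.6618 0.3439]
top [133.1 218.9] 82 [0.5421 0.2965]
top [133.1 255.3] 88 [0.4641 0.2937]
scene [393.2 282. ] 81 [0.4973 0.312 ]
scene [369.1 305.4] 88 [0.5747 0.3149]
scene [343.5 360.8] 85 [0.6938 0.3617]
[[76.0, 44.0], [307.0, 33.0], [309.0, 338.0], [71.0, 351.0], [195.0, 80.0], [194.0, 305.0]]
[[185.0, 306.0], [46.0, 166.0], [203.0, 16.0], [341.0, 139.0], [133.0, 215.0], [248.0, 99.0]]
```

View pics/grey.png

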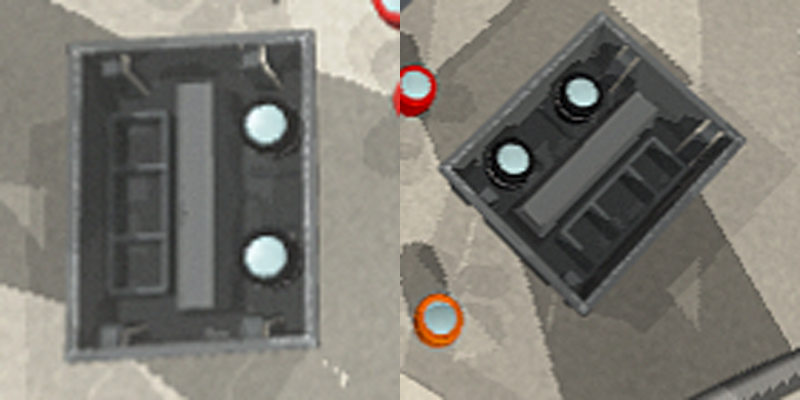

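```bash
python3 -m inch '[[1,[-0.1,1,0],[0,0,0]],[1,[-0.1,2,0],[0,0,0]],[1,[-0.15,3,0],[0,0,0]],[1,[-0.15,3,0],[0,0,0]],[1,[-0.15,3,0],[0,0,0]],[1,[-0.15,3,0],[0,0,0]],[1,[-0.15,3,0],[0,0,0]],[1,[-0.15,3,0],[0,0,0]],[1,[-0.15,3,0],[0,0,0]],[1,[-0.15,3,0],[0,0,0]],[1,[-0.15,3,0],[0,0,0]],[1,[-0.15,3,0],[0,0,0]],[1,[-0.15,3,0],[0,0,0]],[1,[-0.1,2.8,0],[0,0,0]],[1,[-0.1,2,0],[0,0,0]],[1,[0,0,1],[0,0,0]],[1,[0,0,2],[0,0,0]],[1,[0,0,2.5],[0,0,0]],[1,[0,0,2.5],[0,0,0]],[1,[0,0,1.5],[0,0,0]]]'|egrep eef
python3 -m inch '[[1,[0,0,1],[0,0,0]],[1,[0,0,0.5],[0,0,0]],[1,[0,0,0],[0,0,0]],[1,[0,0,0],[0,0,0]],[1,[0,0,0],[0,0,0]],[1,[0,0,0],[0,0,0]],[1,[0,0,0],[0,0,0]],[1,[0,0,0],[0,0,0]]]'
python3 go.py .5085 .3488 .085 1.614
python3 - <<'E'
from h import *
save('scene','pl',(320,200,480,320),5)
E
```

```text
eef_pos: [0.5068, 0.3484, 0.1508]
clock: 83.6
eef_pos: [0.5084, 0.35, 0.1392]
tool_rot: [-0.069, 3.14, 0.001]
wrist_force: [-0.1, -0.3, -4.0]
gripper_width: 0.0247
grip_force: 87.9
t 83.6 p [0.5084 0.35   0.1392] rot [-6.90e-02  3.14e+00  1.00e-03] F [-0.1 -0.3 -4. ] T [-0.03 -0.04 -0.02] w 0.0247 g 87.9 q [ 0.56  0.23  1.83  0.    1.09 -1.05]
psi now 1.6146 tilt [0.0005 0.0003]
turn rz 0.0006 shift cm after turn [-0.01 -0.12  5.42] shift before turn [-0.01 -0.13  5.42]
```

View pics/pl.png

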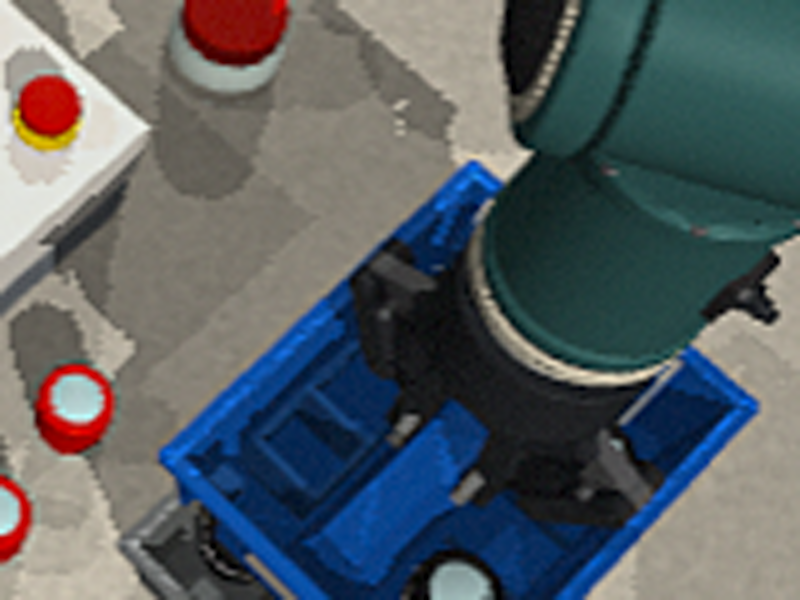

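The blue tray is turned end for end above the grey one (its corner peeks out at (130,545)). Lowering with force watch.

```bash
python3 -m inch '[[1,[-0.01,-0.12,1.5],[0,0,0]],[1,[0,0,2],[0,0,0]],[1,[0,0,1.5],[0,0,0]],[1,[0,0,0.5],[0,0,0]],[1,[0,0,0],[0,0,0]],[1,[0,0,0],[0,0,0]],[1,[0,0,0],[0,0,0]],[1,[0,0,0],[0,0,0]],[1,[0,0,0],[0,0,0]]]'|egrep 'eef|wrist_f'
for i in 1 2 3; do python3 -m inch '[[1,[0,0,0.2],[0,0,0]],[1,[0,0,0],[0,0,0]],[1,[0,0,0],[0,0,0]],[1,[0,0,0],[0,0,0]]]' | egrep 'eef|wrist_force'; done
```

```text
eef_pos: [0.5088, 0.349, 0.0846]
wrist_force: [-0.4, -0.1, -4.6]
eef_pos: [0.5083, 0.3487, 0.0817]
wrist_force: [0.1, -0.2, -4.0]
eef_pos: [0.5084, 0.3487, 0.0798]
wrist_force: [-0.4, 0.7, -4.6]
eef_pos: [0.5084, 0.3487, 0.0778]
wrist_force: [-1.2, 0.6, -4.6]
```

```bash
for i in 1 2 3; do python3 -m inch '[[1,[0,0,0.15],[0,0,0]],[1,[0,0,0],[0,0,0]],[1,[0,0,0],[0,0,0]],[1,[0,0,0],[0,0,0]]]' | egrep 'eef|wrist_force'; done
```

```text
eef_pos: [0.5084, 0.3487, 0.0763]
wrist_force: [0.1, -0.6, -3.8]
eef_pos: [0.5084, 0.3487, 0.0748]
wrist_force: [-0.2, -0.1, -3.5]
eef_pos: [0.5086, 0.3489, 0.0744]
wrist_force: [-3.4, -2.2, 6.2]
```

Contact exactly at the lug height (0.0744). Releasing and withdrawing.

```bash
python3 -m inch '[[2.8,[0,0,-0.1],[0,0,0]],[3.5,[0,0,0],[0,0,0]],[4.2,[0,0,0],[0,0,0]],[4.2,[0,0,0],[0,0,0]],[4.2,[0,0,0],[0,0,0]],[4.2,[0,0,-1],[0,0,0]],[4.2,[0,0,-2],[0,0,0]],[4.2,[0,0,-3],[0,0,0]],[4.2,[0,0,-4],[0,0,0]],[4.2,[0,0,-5],[0,0,0]],[4.2,[0,-4,0],[0,0,0]],[4.2,[0,-4,0],[0,0,0]],[4.2,[0,-4,0],[0,0,0]],[4.2,[0,-4,0],[0,0,0]],[4.2,[0,-4,0],[0,0,0]],[4.2,[0,-4,0],[0,0,0]],[4.2,[0,-4,0],[0,0,0]],[4.2,[0,-4,0],[0,0,0]],[4.2,[0,-4,0],[0,0,0]],[4.2,[0,0,0],[0,0,0]]]'
python3 -m inch '[[4.2,[2,-4,0],[0,0,0]],[4.2,[2,-4,0],[0,0,0]],[4.2,[2,-4,0],[0,0,0]],[4.2,[2,-4,0],[0,0,0]],[4.2,[0,0,0],[0,0,0]],[4.2,[0,0,0],[0,0,0]],[4.2,[0,0,0],[0,0,0]],[4.2,[0,0,0],[0,0,0]],[4.2,[0,0,0],[0,0,0]]]'|egrep eef
python3 - <<'E'
from h import *
T=bot.read_camera('top')[:,:,::-1];S=bot.read_camera('scene')[:,:,::-1]
c=lambda im,x,y,w,h:cv2.resize(im[y:y+h,x:x+w],(400,300),interpolation=cv2.INTER_CUBIC)
cv2.imwrite('pics/fin.png',np.vstack([np.hstack([c(T,45,170,140,105),c(T,180,110,140,105)]),np.hstack([c(S,330,240,140,105),c(S,180,180,140,105)])]))
E
```

```text
clock: 88.95
eef_pos: [0.5244, -0.0151, 0.2253]
tool_rot: [-0.061, 3.14, -0.003]
wrist_force: [-0.1, 1.3, 0.8]
gripper_width: 0.0418
grip_force: 0.0
eef_pos: [0.4517, -0.1731, 0.2243]
```

View pics/fin.png

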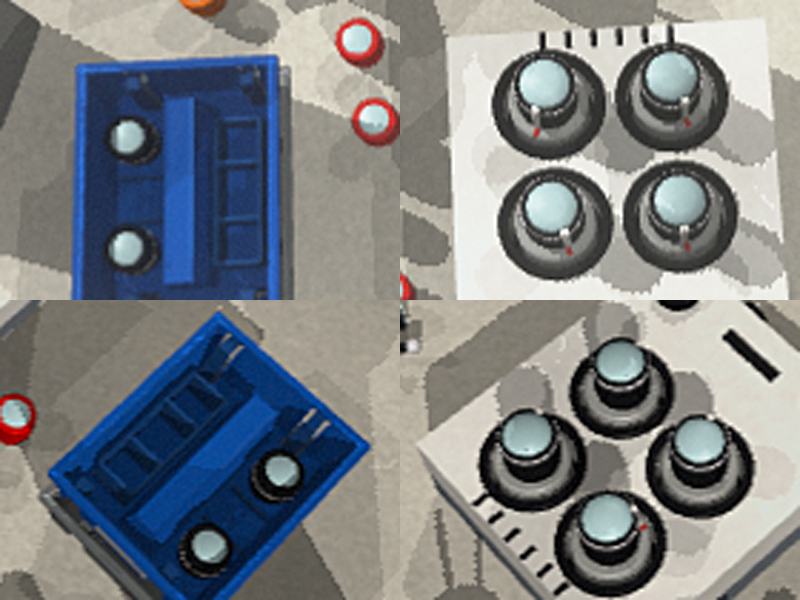

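All four holders are flush with their marks at the red dashes, and the blue tray sits square on the grey one with both its eyepieces in it.

```bash
python3 -c "
from cell import bot
print(bot.hand_in())"
```

```text
the job is handed in; nothing more can be done
None
```

I seated all four holders in the spindles, pressed the green button to its stop, stacked the blue tray end for end on the grey one, and handed in; the hand-in reported no verdict.

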